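# Box up the tested batteries and stack the tubs

## Robot

A 6-joint arm with a two-finger parallel gripper is mounted at the origin on the work surface. World frame = base frame: x ahead of the robot, y to its left, z up, the work surface at z = 0. Lengths are in m, angles in rad, forces in N, time in s.
With the tool pointing down it reaches from about 0.4 to 0.825 m from the base axis. Payload 7 kg.
Tool frame: the origin (TCP) lies on the centre line of the jaws, within the pads' length; the fingertips stand 22 mm ahead of it and the grasp point (between the pads) lies 3 mm ahead of it; z points along the fingers, y is the line along which they close (so a half turn about z gives the same grasp; the last joint's range is limited). The gripper opens to 88 mm and grips with 3 to 60 N. Pads are 19 mm wide; open, the fingers measure 130 mm over their backs; the gripper's body (78 mm by 193 mm) begins 47 mm behind the grasp point.
Start: joints at [-0.949, 0.359, 0.012, 0, -1.224, -0.288], TCP at [0.221, -0.638, 0.249] pointing down, gripper open.
Joint ranges: [-3.07, 3.07], [-1.43, 2.12], [-1.02, 1.25], [-3.03, 1.67], [-3.05, -0], [-3.03, 3.03]. Speed limits (rad/s): [2.39, 2.39, 3.01, 3.14, 3.14, 3.14].

## Interface

Orientations are given as [roll, pitch, yaw] about the fixed x, y, z axes, in that order (R = Rz(yaw) Ry(pitch) Rx(roll)).
In Python, from station import monitor, viewer, order gives the robot as it stands. The module is installed in compiled form; this text tells all that it offers.
- The arm moves only by the tool servo_tool, never from a script. Its argument "targets" is a list of rows, each an object with "angular": the turn, a rotation vector about the tool's x, y, z in degrees, a list of three; "xyz": the shift along the tool's x, y, z in cm, a list of three; "claw": the finger opening in cm, from 0 to 8.76. A call has 1 to 20 rows; each row shifts and turns the commanded pose from where the row before left it, along the tool's axes as they then stand; what a row does not reach is not made up. A row lasts 1/10 s, in which the tool goes at most 50 mm and 8.59 degrees, less where a joint would pass 70% of its speed; a pose out of reach is approached as far as the arm can. A call is refused whole if a number of a shift passes 5 or a number of a turn 8.59, either way. A call with a gripper value outside its range is refused whole. The fingers move at their own pace and stop on an object; "force" is the grip in N (left out, the last holds). Time passes only in rows, so rows that do not move let the fingers close. It gives the time, the measured TCP pose, the force, the opening and the grip force at its end, in the units of the state.
- monitor.get_state(): the state, without advancing time (a new reading comes with each control period).
- viewer.grab_frame(name): name is "scene" or "top"; returns a dict with "color" (384x512x3 uint8, blue, green, red), "fovy" (degrees; the focal length in pixels is half the picture's height over the tangent of half this angle, whatever the lens; pixels are square), "cx", "cy" (the principal point, pixels), "k1" (the pictures are not rectified: a ray, as slopes to the right and down, at radius r is drawn at 1 + k1 r^2 times it, then the intrinsics apply), "R" (3x3) and "t" (3): a world point X has camera coordinates R X + t. Camera axes: x right, y down, z forward; pixel columns grow to the right and rows downward; lengths in m; the calibration is good to about 2 mm. A picture is of the moment at which its call begins. There is no depth.
- order.job_done(): hands the job in; it is judged then, once.
The state is a dict: "t": time; "q": joint angles; "qd": joint speeds; "joint_efforts": joint torques, N m; "eef_pos": TCP position; "ee_rot": TCP orientation; "force": force on the tool from outside, world axes, zero at the start; "moment": the same for the moment, N m; "width": finger opening in m; "gripper_force": force on a finger pad.
Only numpy, scipy, OpenCV 4.12 (cv2) and the standard library are available. Lean on these libraries where they do the work, as an engineer would, in place of code of your own. Each camera call takes 0.05 s, during which the arm holds its last target. There are 200 camera calls.

## Task

Clear the tester's catch tray: put all the 9-volt block batteries into the open tub and close it with the loose lid, pressed home all round. Then stack the two closed tubs on it where it stands, the taller one first and the flatter one on top, each with all four feet down in the recesses of the lid below; leave everything else on the shelf alone.

Things in the scene. Friction and masses are not known exactly. Their poses are not given: they have to be found in the camera images.
- tester: Fixed white battery tester with catch tray, at the left. Origin: under the tray's centre, on the work surface. The tray is 130 (its x) by 230 mm (its y) inside, floor 3 mm up, walls 3 mm thick with tops 11 mm up; the batteries lie flat in it. Chute and console with the spring clip (136 x 105 mm, up to 92 mm high) stand past its +y wall, y = 120 to 265 mm.
- block1: Rechargeable 9-volt block battery, steel and black, 48.5 mm long (its x, snap terminals at +x), 26.5 mm wide (y), 17.5 mm thick (z), 45 g, all alike. Origin: centre of its underside as it lies flat. Three to five of the five are present; the others are absent (None).
- block2: Rechargeable 9-volt block battery, steel and black, 48.5 mm long (its x, snap terminals at +x), 26.5 mm wide (y), 17.5 mm thick (z), 45 g, all alike. Origin: centre of its underside as it lies flat. Three to five of the five are present; the others are absent (None).
- block3: Rechargeable 9-volt block battery, steel and black, 48.5 mm long (its x, snap terminals at +x), 26.5 mm wide (y), 17.5 mm thick (z), 45 g, all alike. Origin: centre of its underside as it lies flat. Three to five of the five are present; the others are absent (None).
- block4: Rechargeable 9-volt block battery, steel and black, 48.5 mm long (its x, snap terminals at +x), 26.5 mm wide (y), 17.5 mm thick (z), 45 g, all alike. Origin: centre of its underside as it lies flat. Three to five of the five are present; the others are absent (None).
- block5: Rechargeable 9-volt block battery, steel and black, 48.5 mm long (its x, snap terminals at +x), 26.5 mm wide (y), 17.5 mm thick (z), 45 g, all alike. Origin: centre of its underside as it lies flat. Three to five of the five are present; the others are absent (None).
- open_tub: Loose open grey tub, 148 long (x) x 64 wide (y), rim 71 mm up, feet as on the tall tub. 160 g. Origin: centre of its underside, level with the feet's tips. Walls 2.5 mm; inner floor 8 mm up, 143 x 59 mm. The lid's plug enters its mouth with 2 mm to spare all round; fully home, the lid's origin is 67 mm above this origin. Room for three layers of batteries lying flat.
- lid: Loose lid of the open tub: 150 (x) x 66 (y) mm, edge 4 to 12.5 mm above its origin, over a plug 139 x 55 mm, 4 mm deep (stepped to 135 x 51 mm below). White top with four square corner recesses, 13 x 13 mm, 4.5 deep, centred at x +-66, y +-24. Origin: centre of the plug's underside. A tub fully down on it has its origin 8 mm above this one. Fits either way round. 60 g.
- tall_tub: Loose closed tub, the taller: 58.5 mm high in all, body 148 (x) x 64 (y); clipped-on lid 150 x 66 mm (the top 8.5 mm), recesses as on the loose lid. Four tapered corner feet, 5 tall, 7 mm across at the tip, 10 at the root, at x +-66, y +-24. 150 to 310 g. Origin: centre of underside, level with feet's tips. A tub fully down on it has its origin 54 mm above this one.
- flat_tub: Loose closed tub, the flatter: 41.5 mm high in all; otherwise the same as the taller one (footprint, feet, clipped-on lid forming its top 8.5 mm, recesses, mass, either way round). Origin: centre of its underside, level with the feet's tips; x along its length, z up.
- saucer: Ceramic saucer, 120 mm across; a bystander at the far side. Origin: centre of its underside.
- torch: Yellow torch lying down, 133 mm long (x), 38 mm thick; a bystander at the far side. Origin: underside, near the middle.
- trinket_box: Small wooden box, 38 x 58 x 24 mm; a bystander at the far side. Origin: centre of its underside.
- cell1: Cylindrical rechargeable cell standing upright, 26 mm across, 50 mm high; a bystander between the tray and the saucer. Origin: centre of its underside.
- cell2: The other cylindrical cell, same size, standing at the far side; a bystander. Origin: centre of its underside.
- screwdriver: Screwdriver lying down, 150 mm long; a bystander at the far right. Origin: underside, near the middle.
- mug: Blue mug, 76 mm across, 85 mm high; a bystander on the robot's side, right. Origin: centre of its underside.

How it is judged:
By the outcome, as a careful person would: the job done as asked, in the order asked, and still so for the second after the job is handed in, with the robot touching nothing.
Of block1, block2, block3, block4, block5 only 3 to 5 are there at a start; the rules pass over those that are not, and their reading is None.
At some moment in a run one of block1, block2, block3, block4, block5, flat_tub may be knocked a few centimetres aside while the robot is not near it.
It also fails if it takes over 210 s, if anything falls off the work surface, if the arm or the gripper's body presses on something with over 40 N, if the wrist force passes 120 N, or if a joint passes its speed limit or range.

## Working session

There is one attempt and no reset: what is moved stays moved. The work goes in short steps, Python scripts to look and compute and a tool call to move; the robot and the scene stay as the last step left them, time stands still between calls to the robot, and variables do not carry over. Pictures are saved under pics/ and viewed, at most 14 in all, crops included, and the job is handed in when it is done.

Besides the shell and the picture viewer there is one more tool, called after ">>>" as a command line: name --argument value ..., lists and objects as JSON in quotes. servo_tool: Moves the arm, as the interface text tells. Its arguments: {"type":"object","properties":{"targets":{"type":"array"},"force":{"type":"number"}},"required":["targets"]}

```bash
mkdir -p pics; cat > h.py <<'E'
import numpy as np, cv2
from station import monitor, viewer, order
from scipy.spatial.transform import Rotation as Rn
def grab(n):
    f=viewer.grab_frame(n); f['R']=np.array(f['R']);f['t']=np.array(f['t'])
    f['f']=192/np.tan(np.radians(f['fovy'])/2); f['C']=-f['R'].T@f['t']
    f['K']=np.array([[f['f'],0,f['cx']],[0,f['f'],f['cy']],[0,0,1.]]); f['D']=np.array([f['k1'],0,0,0.])
    return f
def ray(f,uv):
    p=cv2.undistortPoints(np.array(uv,float).reshape(-1,1,2),f['K'],f['D']).reshape(-1,2)
    return np.c_[p,np.ones(len(p))]@f['R']
def onplane(f,uv,z):
    d=ray(f,uv); return f['C']+d*((z-f['C'][2])/d[:,2])[:,None]
def proj(f,X):
    return cv2.projectPoints(np.array(X,float).reshape(-1,1,3),cv2.Rodrigues(f['R'])[0],f['t'],f['K'],f['D'])[0].reshape(-1,2)
E
python3 - <<'E'
from h import *
for n in('scene','top'):
    f=grab(n); cv2.imwrite(f'pics/{n}0.png',f['color'])
    print(n,f['fovy'],f['cx'],f['cy'],f['k1'],f['C'],f['R'])
s=monitor.get_state();print(s)
E
```

```text
scene 44.35184823115854 248.4020119136095 190.7111453870126 -0.0887912897024029 [1.14709694 0.22637924 0.99056512] [[-0.3825499   0.92385343  0.01226405]
 [ 0.76027483  0.32230227 -0.56400659]
 [-0.52501216 -0.20643661 -0.82567921]]
top 42.080098072964375 255.87137785792396 185.5398173945394 0.07320699785117234 [ 0.2602336  -0.01859483  1.52107629] [[ 0.02551111 -0.99967062  0.0028003 ]
 [-0.97885864 -0.02554847 -0.20293607]
 [ 0.20294077  0.00243602 -0.97918799]]
{'t': 0.1, 'q': array([-9.48902457e-01,  3.59286684e-01,  1.11801199e-02, -2.82666176e-04,
       -1.22408358e+00, -2.88073192e-01]), 'qd': array([ 7.94447242e-04, -8.72515449e-04,  2.30843210e-03, -6.59997648e-05,
       -1.39636865e-03, -1.43237977e-03]), 'joint_efforts': array([ 4.32080069e-04, -5.84161878e+01,  2.93750685e+01,  7.01543033e+00,
        1.01429559e-02, -8.60570026e-05]), 'eef_pos': array([ 0.22099922, -0.63739093,  0.24775239]), 'ee_rot': array([ 3.14018077e+00, -1.41232371e-04, -2.80786811e+00]), 'force': array([ 0.36354772,  0.84045517, -1.22518094]), 'moment': array([ 0.00151024,  0.02543448, -0.05349957]), 'gripper_force': 0.0, 'width': 0.08748870484382536}
```

View pics/scene0.png

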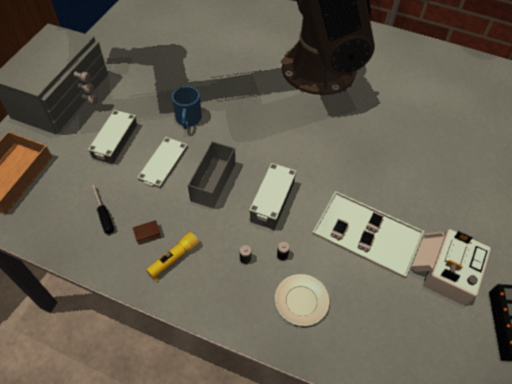

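View pics/top0.png

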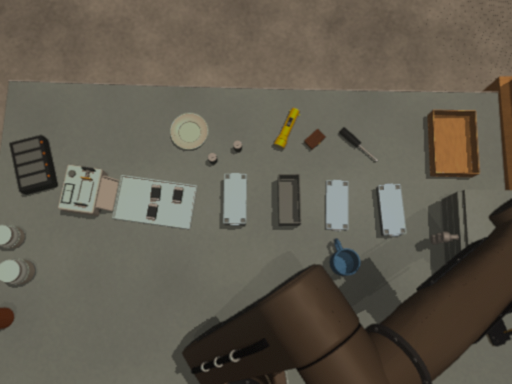

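The scene view shows the tray with 3 blocks (340,228; 375,222; 367,239), a tub (273,193), the open tub (212,175), the flat lid (163,162) and a tub (113,135). In the top view these are at (155,200), (235,199), (289,200), (337,204) and (391,209).

```bash
cat >> h.py <<'E'
def whites(f,lo=130,amin=500):
    m=(f['color'].min(2)>lo).astype(np.uint8)
    return [c for c in cv2.findContours(m,cv2.RETR_EXTERNAL,cv2.CHAIN_APPROX_NONE)[0] if cv2.contourArea(c)>amin]
def rect(P):
    r=cv2.minAreaRect((P[:,:2]*1000).astype(np.float32)); (c,(w,h),a)=r
    if w<h: w,h,a=h,w,a+90
    return np.round(c,1),round(w,1),round(h,1),round((a+90)%180-90,1)
E
python3 - <<'E'
from h import *
for n in('top','scene'):
    f=grab(n)
    for c in whites(f):
        u=c.reshape(-1,2)
        print(n,u.mean(0).round(),cv2.contourArea(c),[rect(onplane(f,u,z)) for z in(.0125,.0415,.0585)])
    b=f['color']
    x0,y0,x1,y1=(105,165,320,240) if n=='top' else (180,130,440,290)
    cv2.imwrite(f'pics/{n}c.png',cv2.resize(b[y0:y1,x0:x1],None,fx=3,fy=3,interpolation=cv2.INTER_CUBIC))
E
```

```text
top [392. 209.] 931.0 [(array([ 512.9, -430.4]), 157.2, 66.6, 4.7), (array([ 508. , -422.5]), 154.1, 65.4, 4.7), (array([ 505.2, -417.8]), 152.4, 64.6, 4.7)]
top [337. 204.] 851.0 [(array([ 522.4, -264.5]), 149.7, 61.4, -0.2), (array([ 517.4, -259.8]), 146.8, 60.2, -0.2), (array([ 514.4, -257. ]), 145.1, 59.5, -0.2)]
top [155. 202.] 3009.5 [(array([513.3, 290.8]), 228.9, 129.3, 83.2), (array([508.5, 284.8]), 224.5, 126.8, 83.2), (array([505.6, 281.3]), 221.9, 125.3, 83.2)]
top [235. 199.] 908.5 [(array([531.4,  49.8]), 159.0, 64.6, 1.7), (array([526.2,  48.5]), 156.0, 63.4, 1.7), (array([523.2,  47.7]), 154.2, 62.7, 1.7)]
top [ 80. 187.] 817.5 [(array([551.4, 522.3]), 133.4, 101.3, -6.8), (array([545.8, 511.9]), 130.8, 99.3, -6.8), (array([542.6, 505.8]), 129.3, 98.2, -6.8)]
scene [300. 300.] 2065.5 [(array([743.3, 198.2]), 116.9, 115.7, -67.6), (array([755.2, 199.1]), 113.4, 112.3, -67.6), (array([762.3, 199.5]), 111.4, 110.3, -67.6)]
scene [462. 261.] 2129.5 [(array([512.6, 518.2]), 140.3, 106.2, -6.6), (array([531.4, 509.6]), 136.2, 103.0, -6.6), (array([542.4, 504.5]), 133.7, 101.2, -6.6)]
scene [368. 232.] 3808.5 [(array([521.2, 291.9]), 236.6, 136.6, 82.8), (array([539.7, 290. ]), 229.6, 132.6, 82.8), (array([550.6, 288.8]), 225.5, 130.2, 82.8)]
scene [273. 193.] 1238.0 [(array([500.2,  37.3]), 165.2, 70.1, 0.9), (array([519.4,  42.9]), 160.3, 68.0, 0.9), (array([530.7,  46.2]), 157.5, 66.8, 0.9)]
scene [161. 162.] 981.5 [(array([ 525.8, -264.8]), 156.4, 66.7, -1.1), (array([ 544.2, -250.2]), 151.7, 64.7, -1.1), (array([ 555. , -241.7]), 149.0, 63.6, -1.1)]
scene [111. 133.] 873.5 [(array([ 492.8, -442.3]), 161.5, 68.5, 4.4), (array([ 512.2, -422.5]), 156.7, 66.4, 4.4), (array([ 523.6, -410.9]), 153.9, 65.2, 4.4)]
```

View pics/topc.png

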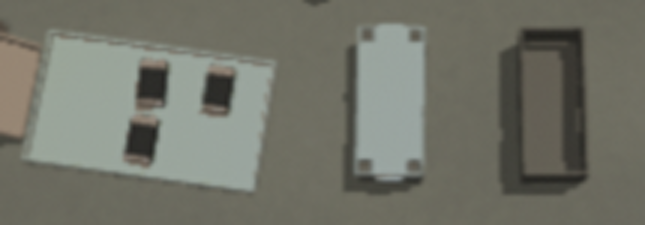

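View pics/scenec.png

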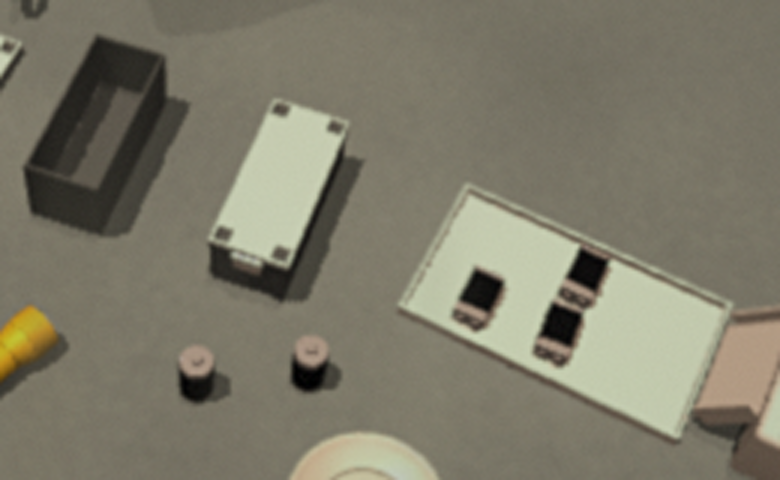

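The crops show three blocks, long axes close to world x and terminals mostly at −x or +x. They also show the dark corner recesses on the left tub and the open grey tub.

```bash
cat >> h.py <<'E'
def blocks(f):
    g=f['color'].max(2); u=proj(f,[[x,y,.0205] for x in(.42,.6) for y in(.15,.43)])
    c=max([c for c in whites(f) if np.linalg.norm(c.reshape(-1,2).mean(0)-u.mean(0))<40],key=cv2.contourArea)
    m=np.zeros(g.shape,np.uint8); cv2.drawContours(m,[cv2.convexHull(c)],-1,1,-1); m=cv2.erode(m,np.ones((5,5)))
    d=((g<65)&(m>0)).astype(np.uint8); out=[]
    n,l,s,ce=cv2.connectedComponentsWithStats(d)
    for i in range(1,n):
        if s[i,4]>25:
            k=cv2.findContours((l==i).astype(np.uint8),0,1)[0][0].reshape(-1,2)
            out.append((s[i,4],onplane(f,[ce[i]],.0205)[0].round(4),rect(onplane(f,k,.0205))))
    return out
def recess(f,c,z):
    """dark corner spots in a white lid contour -> 4 points (mm) at plane z, centre, yaw"""
    g=f['color'].min(2).astype(np.uint8); h=cv2.convexHull(c); m=np.zeros(g.shape,np.uint8); cv2.drawContours(m,[h],-1,1,-1)
    me=np.median(g[m>0]); w=np.clip(me*.9-g.astype(float),0,None)*cv2.erode(m,np.ones((3,3)))
    P=onplane(f,c.reshape(-1,2),z); ctr,W,H,a=rect(P); a=np.radians(a); out=[]
    for _ in range(3):
        ax=np.array([np.cos(a),np.sin(a)]); ay=np.array([-ax[1],ax[0]]); out=[]
        for sx,sy in((1,1),(1,-1),(-1,1),(-1,-1)):
            p=(ctr+66*sx*ax+24*sy*ay)/1000; u=proj(f,[[*p,z]])[0]
            yy,xx=np.mgrid[0:g.shape[0],0:g.shape[1]]; k=w*((abs(xx-u[0])<4)&(abs(yy-u[1])<4))
            out.append(onplane(f,[[(k*xx).sum()/k.sum(),(k*yy).sum()/k.sum()]],z)[0,:2]*1000 if k.sum()>0 else p*1000)
        o=np.array(out); ctr=o.mean(0); v=o[0]+o[1]-o[2]-o[3]; a=np.arctan2(v[1],v[0])
    return o.round(1),ctr.round(1),np.degrees(a).round(2),np.linalg.norm(v)/2
E
python3 - <<'E'
from h import *
T={'tall':(.525,.047,.0585),'flat':(.51,-.42,.0415),'lid':(.523,-.264,.0125)}
for n in('top','scene'):
    f=grab(n); print(n)
    for b in blocks(f): print(b)
    for k,p in T.items():
        u=proj(f,[p])[0]; c=min(whites(f),key=lambda c:np.linalg.norm(c.reshape(-1,2).mean(0)-u))
        o,ct,a,L=recess(f,c,p[2]-.002); print(k,o.tolist(),ct,a,L)
    x0,y0,x1,y1=(270,165,310,235) if n=='top' else (180,135,245,215)
    cv2.imwrite(f'pics/{n}t.png',cv2.resize(f['color'][y0:y1,x0:x1],None,fx=8,fy=8,interpolation=cv2.INTER_CUBIC)*1)
a=cv2.imread('pics/topt.png');b=cv2.imread('pics/scenet.png');h=600
v=np.hstack([cv2.copyMakeBorder(x,0,640-x.shape[0],0,0,0) for x in(a,b)])
print(v.shape);cv2.imwrite('pics/tub.png',v[:600,:800])
E
```

```text
top
(np.int32(80), array([0.5418, 0.2909, 0.0205]), (array([541.6, 291.8]), 28.0, 24.6, 1.5))
(np.int32(72), array([0.5362, 0.2241, 0.0205]), (array([536. , 224.5]), 27.8, 24.4, -10.0))
(np.int32(78), array([0.4835, 0.2976, 0.0205]), (array([482.9, 297.5]), 27.5, 24.3, 1.4))
tall [[585.9, 67.8], [588.3, 28.4], [462.5, 65.9], [462.7, 26.2]] [524.8  47.1] 0.94 124.5108210719984
flat [[567.8, -397.3], [572.5, -437.6], [445.0, -407.1], [447.6, -447.1]] [ 508.2 -422.3] 4.46 124.2022911495613
lid [[582.6, -245.8], [584.9, -285.3], [459.5, -244.1], [459.7, -283.3]] [ 521.7 -264.6] -0.86 124.16341240644812
scene
(np.int32(109), array([0.4882, 0.2993, 0.0205]), (array([488. , 299.3]), 31.5, 23.5, -5.5))
(np.int32(114), array([0.5407, 0.2254, 0.0205]), (array([540.4, 225.7]), 30.7, 24.4, -6.4))
(np.int32(117), array([0.5457, 0.2921, 0.0205]), (array([545.4, 292.1]), 29.9, 24.9, -1.3))
tall [[591.8, 70.9], [592.2, 23.1], [459.8, 69.0], [461.7, 24.0]] [526.4  46.8] 0.22 131.23559926363131
flat [[568.3, -396.9], [571.8, -438.5], [443.5, -408.0], [446.3, -449.1]] [ 507.5 -423.1] 4.96 125.5863092430087
lid [[585.8, -245.3], [585.7, -288.9], [458.8, -242.3], [457.8, -286.3]] [ 522.  -265.7] -1.28 127.5257767715948
(640, 840, 3)
```

View pics/tub.png

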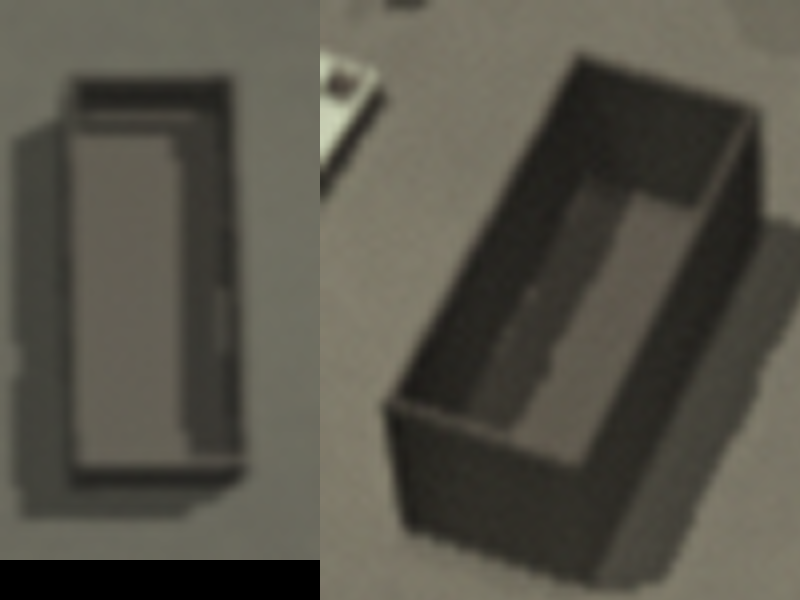

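The tub rim is clear: scene-crop corners (581,52), (760,105), (588,468), (387,403); top-crop corners (66,75), (234,75), (246,464), (70,468).

```bash
python3 - <<'E'
from h import *
f=grab('top'); g=grab('scene')
cv=lambda U,x0,y0:(np.array(U,float)+.5)/8-.5+[x0,y0]
a=onplane(f,cv([(66,75),(234,75),(246,464),(70,468)],270,165),.071)*1000
b=onplane(g,cv([(588-320,468),(387-320,403),(581-320,52),(760-320,105)],180,135),.071)*1000
for P in(a,b):
    P=P[:,:2];v=P[0]+P[1]-P[2]-P[3];w=P[0]+P[3]-P[1]-P[2]
    print(P.round(1).tolist(),P.mean(0).round(1),np.linalg.norm(v)/2,np.linalg.norm(w)/2,np.degrees(np.arctan2(v[1],v[0])),np.degrees(np.arctan2(-w[0],w[1])))
E
```

```text
[[597.8, -79.5], [599.4, -142.0], [453.8, -147.5], [450.6, -83.4]] [ 525.4 -113.1] 146.47153102851993 63.40533821589544 1.8354667035710734 2.1685927089728256
[[601.1, -77.6], [603.2, -142.6], [456.8, -147.2], [454.6, -86.0]] [ 528.9 -113.3] 146.59505879426115 63.133418063591996 2.527360081905988 2.008888011882965
```

```bash
cat >> h.py <<'E'
def plan(*W,mx=4.,mt=8.):
    """W: (x,y,z mm,psi deg) waypoints; prints turn about tool z, then tool shift (cm), with rows"""
    s=monitor.get_state(); p=np.array(s['eef_pos'])*1000; y=np.degrees(s['ee_rot'][2])
    print('t',round(s['t'],1),'pose',p.round(1),np.degrees(s['ee_rot']).round(2),'w',round(s['width']*1000,1),'gf',round(s['gripper_force'],1),'F',s['force'].round(1))
    for w in W:
        dt=-((w[3]-y+180)%360-180); n=max(1,int(np.ceil(abs(dt)/mt))); y=w[3]; a=np.radians(y)
        d=np.array(w[:3],float)-p; p=np.array(w[:3],float)
        t=np.array([d[0]*np.cos(a)+d[1]*np.sin(a),d[0]*np.sin(a)-d[1]*np.cos(a),-d[2]])/10
        m=max(1,int(np.ceil(np.linalg.norm(t)/mx)))
        print(w,'turn',round(dt,2),f'= {n}x{dt/n:.2f}','shift',t.round(2),f'= {m}x',(t/m).round(2))
E
python3 -c "
from h import *
plan((400,-420,220,-160.9),(538.4,225,120,-186),(538.4,225,27,-186))"
```

```text
t 0.4 pose [ 221.1 -637.7  248.4] [ 179.99   -0.   -160.87] w 87.8 gf 0.0 F [ 0.  -0.3  0.4]
(400, -420, 220, -160.9) turn 0.03 = 1x0.03 shift [-24.03  14.72   2.84] = 8x [-3.    1.84  0.36]
(538.4, 225, 120, -186) turn 25.1 = 4x6.27 shift [-7.02 65.59 10.  ] = 17x [-0.41  3.86  0.59]
(538.4, 225, 27, -186) turn 0 = 1x0.00 shift [0.  0.  9.3] = 3x [0.  0.  3.1]
```

>>> servo_tool --targets '[{"xyz":[-3,1.84,0.36],"angular":[0,0,0],"claw":4.2},{"xyz":[-3,1.84,0.36],"angular":[0,0,0],"claw":4.2},{"xyz":[-3,1.84,0.36],"angular":[0,0,0],"claw":4.2},{"xyz":[-3,1.84,0.36],"angular":[0,0,0],"claw":4.2},{"xyz":[-3,1.84,0.36],"angular":[0,0,0],"claw":4.2},{"xyz":[-3,1.84,0.36],"angular":[0,0,0],"claw":4.2},{"xyz":[-3,1.84,0.36],"angular":[0,0,0],"claw":4.2},{"xyz":[-3,1.84,0.36],"angular":[0,0,0],"claw":4.2},{"xyz":[0,0,0],"angular":[0,0,6.3],"claw":4.2},{"xyz":[0,0,0],"angular":[0,0,6.3],"claw":4.2},{"xyz":[0,0,0],"angular":[0,0,6.3],"claw":4.2},{"xyz":[0,0,0],"angular":[0,0,6.3],"claw":4.2},{"xyz":[-0.4,3.9,0],"angular":[0,0,0],"claw":4.2},{"xyz":[-0.4,3.9,0],"angular":[0,0,0],"claw":4.2},{"xyz":[-0.4,3.9,0],"angular":[0,0,0],"claw":4.2},{"xyz":[-0.4,3.9,0],"angular":[0,0,0],"claw":4.2},{"xyz":[-0.4,3.9,0],"angular":[0,0,0],"claw":4.2},{"xyz":[-0.4,3.9,0],"angular":[0,0,0],"claw":4.2},{"xyz":[-0.4,3.9,0],"angular":[0,0,0],"claw":4.2},{"xyz":[-0.4,3.9,0],"angular":[0,0,0],"claw":4.2}]' --force 20

```text
t: 2.4
eef_pos: [0.4646, -0.1116, 0.2202]
ee_rot: [3.141, 0.001, 3.036]
force: [0.8, -0.2, 0.8]
width: 0.0417
gripper_force: 0.0
```

```bash
python3 -c "
from h import *
plan((538.4,225,120,-186),(538.4,225,27,-186))"
```

```text
t 2.4 pose [ 464.6 -111.6  220.2] [1.7999e+02 5.0000e-02 1.7393e+02] w 41.7 gf 0.0 F [ 0.8 -0.2  0.8]
(538.4, 225, 120, -186) turn -0.07 = 1x-0.07 shift [-3.82 34.24 10.02] = 9x [-0.42  3.8   1.11]
(538.4, 225, 27, -186) turn 0 = 1x0.00 shift [0.  0.  9.3] = 3x [0.  0.  3.1]
```

>>> servo_tool --targets '[{"xyz":[-0.42,3.8,1.1],"angular":[0,0,0],"claw":4.2},{"xyz":[-0.42,3.8,1.1],"angular":[0,0,0],"claw":4.2},{"xyz":[-0.42,3.8,1.1],"angular":[0,0,0],"claw":4.2},{"xyz":[-0.42,3.8,1.1],"angular":[0,0,0],"claw":4.2},{"xyz":[-0.42,3.8,1.1],"angular":[0,0,0],"claw":4.2},{"xyz":[-0.42,3.8,1.1],"angular":[0,0,0],"claw":4.2},{"xyz":[-0.42,3.8,1.1],"angular":[0,0,0],"claw":4.2},{"xyz":[-0.42,3.8,1.1],"angular":[0,0,0],"claw":4.2},{"xyz":[-0.42,3.8,1.2],"angular":[0,0,0],"claw":4.2},{"xyz":[0,0,0],"angular":[0,0,0],"claw":4.2},{"xyz":[0,0,0],"angular":[0,0,0],"claw":4.2}]'

```text
t: 3.5
eef_pos: [0.538, 0.2236, 0.1191]
ee_rot: [-3.141, -0.001, 3.037]
force: [-1.2, 0.1, -0.2]
width: 0.0421
gripper_force: 0.0
```

```bash
python3 -c "
from h import *
plan((538.4,225,27,-186))"
```

```text
t 3.5 pose [538.  223.6 119.1] [-1.7994e+02 -5.0000e-02  1.7401e+02] w 42.1 gf 0.0 F [-1.2  0.1 -0.2]
(538.4, 225, 27, -186) turn 0.01 = 1x0.01 shift [-0.03  0.15  9.21] = 3x [-0.01  0.05  3.07]
```

>>> servo_tool --targets '[{"xyz":[0,0.1,3.1],"angular":[0,0,0],"claw":4.2},{"xyz":[0,0,3.1],"angular":[0,0,0],"claw":4.2},{"xyz":[0,0,3],"angular":[0,0,0],"claw":4.2},{"xyz":[0,0,0],"angular":[0,0,0],"claw":4.2},{"xyz":[0,0,0],"angular":[0,0,0],"claw":1.5},{"xyz":[0,0,0],"angular":[0,0,0],"claw":1.5},{"xyz":[0,0,0],"angular":[0,0,0],"claw":1.5},{"xyz":[0,0,0],"angular":[0,0,0],"claw":1.5},{"xyz":[0,0,0],"angular":[0,0,0],"claw":1.5},{"xyz":[0,0,-2],"angular":[0,0,0],"claw":1.5},{"xyz":[0,0,-4],"angular":[0,0,0],"claw":1.5},{"xyz":[0,0,-4],"angular":[0,0,0],"claw":1.5},{"xyz":[0,0,-4],"angular":[0,0,0],"claw":1.5},{"xyz":[0,0,0],"angular":[0,0,0],"claw":1.5}]'

```text
t: 4.9
eef_pos: [0.5411, 0.2258, 0.1739]
ee_rot: [3.135, 0.008, 3.037]
force: [-0.4, 0.2, -0.7]
width: 0.0257
gripper_force: 20.0
```

```bash
python3 -c "
from h import *
a=np.radians(2.1)
c=np.array([527,-113.2])
for k in(-32,32,0):print(k,c+k*np.array([np.cos(a),np.sin(a)]))
p=c-32*np.array([np.cos(a),np.sin(a)])
plan((*p,170,-87.9),(*p,70,-87.9),(*p,40,-87.9))"
```

```text
-32 [ 495.0214914  -114.37259868]
32 [ 558.9785086  -112.02740132]
0 [ 527.  -113.2]
t 4.9 pose [541.1 225.8 173.9] [179.63   0.44 173.99] w 25.7 gf 20.0 F [-0.4  0.2 -0.7]
(np.float64(495.021491399083), np.float64(-114.3725986786098), 170, -87.9) turn -98.11 = 13x-7.55 shift [33.83  5.85  0.39] = 9x [3.76 0.65 0.04]
(np.float64(495.021491399083), np.float64(-114.3725986786098), 70, -87.9) turn -0.0 = 1x-0.00 shift [ 0. -0. 10.] = 3x [ 0.   -0.    3.33]
(np.float64(495.021491399083), np.float64(-114.3725986786098), 40, -87.9) turn -0.0 = 1x-0.00 shift [ 0. -0.  3.] = 1x [ 0. -0.  3.]
```

>>> servo_tool --targets '[{"xyz":[0,0,0],"angular":[0,0,-8.2],"claw":1.5},{"xyz":[0,0,0],"angular":[0,0,-8.2],"claw":1.5},{"xyz":[0,0,0],"angular":[0,0,-8.2],"claw":1.5},{"xyz":[0,0,0],"angular":[0,0,-8.2],"claw":1.5},{"xyz":[0,0,0],"angular":[0,0,-8.2],"claw":1.5},{"xyz":[0,0,0],"angular":[0,0,-8.2],"claw":1.5},{"xyz":[0,0,0],"angular":[0,0,-8.2],"claw":1.5},{"xyz":[0,0,0],"angular":[0,0,-8.2],"claw":1.5},{"xyz":[0,0,0],"angular":[0,0,-8.2],"claw":1.5},{"xyz":[0,0,0],"angular":[0,0,-8.2],"claw":1.5},{"xyz":[0,0,0],"angular":[0,0,-8.2],"claw":1.5},{"xyz":[0,0,0],"angular":[0,0,-8],"claw":1.5},{"xyz":[4.2,0.7,0],"angular":[0,0,0],"claw":1.5},{"xyz":[4.2,0.7,0],"angular":[0,0,0],"claw":1.5},{"xyz":[4.2,0.7,0],"angular":[0,0,0],"claw":1.5},{"xyz":[4.2,0.7,0],"angular":[0,0,0],"claw":1.5},{"xyz":[4.2,0.7,0],"angular":[0,0,0],"claw":1.5},{"xyz":[4.2,0.7,0],"angular":[0,0,0],"claw":1.5},{"xyz":[4.2,0.7,0],"angular":[0,0,0],"claw":1.5},{"xyz":[4.2,0.7,0],"angular":[0,0,0],"claw":1.5}]'

```text
t: 6.9
eef_pos: [0.4943, -0.1153, 0.1676]
ee_rot: [-3.141, 0.0, -1.533]
force: [0.2, 0.2, 0.1]
width: 0.0257
gripper_force: 20.0
```

>>> servo_tool --targets '[{"xyz":[0,0,0],"angular":[0,0,0],"claw":1.5},{"xyz":[0,0,0],"angular":[0,0,0],"claw":1.5}]'

```text
t: 7.1
eef_pos: [0.4945, -0.1148, 0.1674]
ee_rot: [3.141, 0.0, -1.536]
force: [0.5, 0.4, -0.1]
width: 0.0261
gripper_force: 20.0
```

```bash
python3 -c "
from h import *
f=grab('scene');u=proj(f,[[.5,-.11,.1]])[0].astype(int);c=f['color'][max(0,u[1]-70):u[1]+90,max(0,u[0]-100):u[0]+100];cv2.imwrite('pics/g1.png',cv2.resize(c,None,fx=3,fy=3))
p=(495,-114.4)
plan((*p,80,-87.9),(*p,40,-87.9))"
```

```text
t 7.2 pose [ 494.7 -114.1  167.5] [ 1.800e+02  1.000e-02 -8.794e+01] w 26.3 gf 20.0 F [ 0.4  0.2 -0.9]
(495, -114.4, 80, -87.9) turn -0.04 = 1x-0.04 shift [ 0.03 -0.03  8.75] = 3x [ 0.01 -0.01  2.92]
(495, -114.4, 40, -87.9) turn -0.0 = 1x-0.00 shift [ 0. -0.  4.] = 1x [ 0. -0.  4.]
```

View pics/g1.png

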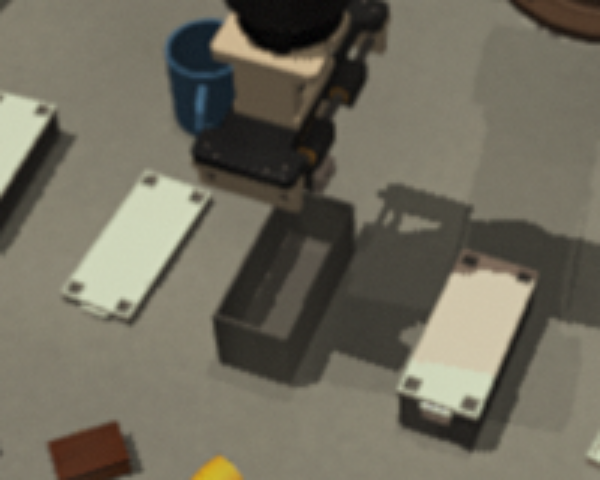

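The carried block is hidden behind the gripper above the tub's robot-side end. The grip force and width confirm it is still held.

>>> servo_tool --targets '[{"xyz":[0,-0.35,3],"angular":[0,0,0],"claw":1.5},{"xyz":[0,0,3],"angular":[0,0,0],"claw":1.5},{"xyz":[0,0,2.7],"angular":[0,0,0],"claw":1.5},{"xyz":[0,0,2],"angular":[0,0,0],"claw":1.5},{"xyz":[0,0,2],"angular":[0,0,0],"claw":1.5},{"xyz":[0,0,0],"angular":[0,0,0],"claw":1.5},{"xyz":[0,0,0],"angular":[0,0,0],"claw":3.3},{"xyz":[0,0,0],"angular":[0,0,0],"claw":3.3},{"xyz":[0,0,0],"angular":[0,0,0],"claw":3.3},{"xyz":[0,0,-4],"angular":[0,0,0],"claw":3.3},{"xyz":[0,0,-4],"angular":[0,0,0],"claw":3.3},{"xyz":[0,0,-4],"angular":[0,0,0],"claw":3.8},{"xyz":[-4,0,0],"angular":[0,0,0],"claw":4.2},{"xyz":[-4,0,0],"angular":[0,0,0],"claw":4.2},{"xyz":[-4,0,0],"angular":[0,0,0],"claw":4.2},{"xyz":[-4,0,0],"angular":[0,0,0],"claw":4.2},{"xyz":[0,0,0],"angular":[0,0,0],"claw":4.2}]'

```text
t: 8.85
eef_pos: [0.493, 0.0497, 0.1621]
ee_rot: [-3.139, 0.001, -1.53]
force: [-0.3, -0.5, -0.1]
width: 0.0418
gripper_force: 0.0
```

```bash
python3 - <<'E'
from h import *
for n in('top','scene'):
    f=grab(n)
    for b in blocks(f): print(n,b)
    if n=='scene':
        u=proj(f,[[.527,-.113,.05]])[0].astype(int);c=f['color'][u[1]-50:u[1]+50,u[0]-60:u[0]+60];cv2.imwrite('pics/g2.png',cv2.resize(c,None,fx=4,fy=4))
plan((543.7,291.5,110,-180),(543.7,291.5,27,-180))
E
```

```text
Traceback (most recent call last):
  File "h.py", line 25, in blocks
    c=max([c for c in whites(f) if np.linalg.norm(c.reshape(-1,2).mean(0)-u.mean(0))<40],key=cv2.contourArea)
ValueError: max() iterable argument is empty
```

```bash
python3 - <<'E'
from h import *
f=grab('scene')
try:
    for b in blocks(f): print(b)
except Exception as e: print(e)
u=proj(f,[[.527,-.113,.05]])[0].astype(int);c=f['color'][u[1]-60:u[1]+115,u[0]-60:u[0]+205];cv2.imwrite('pics/g2.png',cv2.resize(c,None,fx=3,fy=3))
plan((543.7,291.5,110,-180),(543.7,291.5,27,-180))
E
```

```text
(np.int32(105), array([0.4883, 0.2994, 0.0205]), (array([488.1, 299.7]), 30.7, 23.1, -7.6))
(np.int32(115), array([0.5457, 0.2921, 0.0205]), (array([545.4, 291.7]), 29.9, 24.1, -1.4))
t 8.9 pose [492.4  47.  161.5] [-1.7993e+02  4.0000e-02 -8.7750e+01] w 42.1 gf 0.0 F [-0.7 -1.2  0.2]
(543.7, 291.5, 110, -180) turn 92.25 = 12x7.69 shift [-5.13 24.45  5.15] = 7x [-0.73  3.49  0.74]
(543.7, 291.5, 27, -180) turn 0 = 1x0.00 shift [-0.   0.   8.3] = 3x [-0.    0.    2.77]
```

View pics/g2.png

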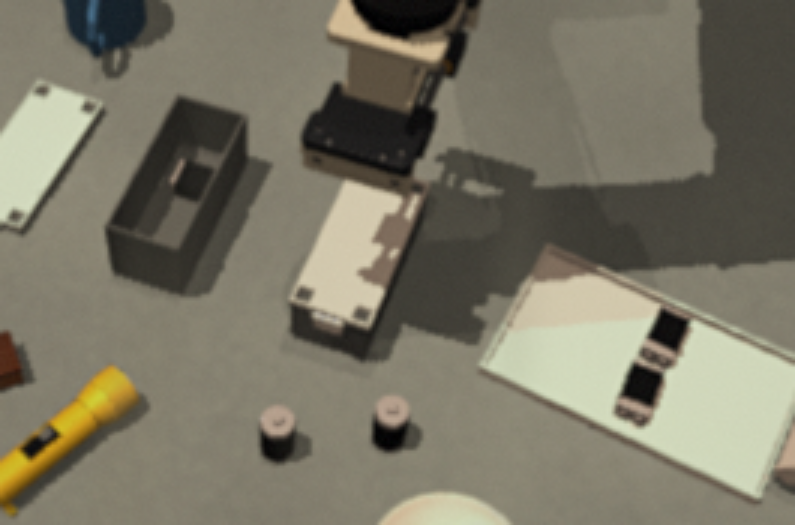

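The first block lies in the tub, at crop (190,180). The other two are still in the tray, at (667,335) and (640,390).

>>> servo_tool --targets '[{"xyz":[0,0,0],"angular":[0,0,7.7],"claw":4.2},{"xyz":[0,0,0],"angular":[0,0,7.7],"claw":4.2},{"xyz":[0,0,0],"angular":[0,0,7.7],"claw":4.2},{"xyz":[0,0,0],"angular":[0,0,7.7],"claw":4.2},{"xyz":[0,0,0],"angular":[0,0,7.7],"claw":4.2},{"xyz":[0,0,0],"angular":[0,0,7.7],"claw":4.2},{"xyz":[0,0,0],"angular":[0,0,7.7],"claw":4.2},{"xyz":[0,0,0],"angular":[0,0,7.7],"claw":4.2},{"xyz":[0,0,0],"angular":[0,0,7.7],"claw":4.2},{"xyz":[0,0,0],"angular":[0,0,7.7],"claw":4.2},{"xyz":[0,0,0],"angular":[0,0,7.7],"claw":4.2},{"xyz":[0,0,0],"angular":[0,0,7.7],"claw":4.2},{"xyz":[-0.75,3.5,0.7],"angular":[0,0,0],"claw":4.2},{"xyz":[-0.75,3.5,0.7],"angular":[0,0,0],"claw":4.2},{"xyz":[-0.75,3.5,0.7],"angular":[0,0,0],"claw":4.2},{"xyz":[-0.75,3.5,0.7],"angular":[0,0,0],"claw":4.2},{"xyz":[-0.75,3.5,0.7],"angular":[0,0,0],"claw":4.2},{"xyz":[-0.75,3.5,0.7],"angular":[0,0,0],"claw":4.2},{"xyz":[-0.75,3.5,0.7],"angular":[0,0,0],"claw":4.2},{"xyz":[0,0,0],"angular":[0,0,0],"claw":4.2}]'

```text
t: 10.95
eef_pos: [0.5474, 0.293, 0.1107]
ee_rot: [-3.141, 0.0, 3.138]
force: [-0.3, -0.7, -0.3]
width: 0.0419
gripper_force: 0.0
```

```bash
python3 -c "
from h import *
plan((545,291.5,27,-180))"
```

```text
t 10.9 pose [547.4 293.  110.7] [-1.7999e+02  1.0000e-02  1.7978e+02] w 41.9 gf 0.0 F [-0.3 -0.7 -0.3]
(545, 291.5, 27, -180) turn -0.22 = 1x-0.22 shift [ 0.24 -0.15  8.37] = 3x [ 0.08 -0.05  2.79]
```

>>> servo_tool --targets '[{"xyz":[0.2,-0.1,2.8],"angular":[0,0,0],"claw":4.2},{"xyz":[0,0,2.8],"angular":[0,0,0],"claw":4.2},{"xyz":[0,0,2.7],"angular":[0,0,0],"claw":4.2},{"xyz":[0,0,0],"angular":[0,0,0],"claw":4.2},{"xyz":[0,0,0],"angular":[0,0,0],"claw":1.5},{"xyz":[0,0,0],"angular":[0,0,0],"claw":1.5},{"xyz":[0,0,0],"angular":[0,0,0],"claw":1.5},{"xyz":[0,0,0],"angular":[0,0,0],"claw":1.5},{"xyz":[0,0,0],"angular":[0,0,0],"claw":1.5},{"xyz":[0,0,-2],"angular":[0,0,0],"claw":1.5},{"xyz":[0,0,-4],"angular":[0,0,0],"claw":1.5},{"xyz":[0,0,-4],"angular":[0,0,0],"claw":1.5},{"xyz":[0,0,-4],"angular":[0,0,0],"claw":1.5},{"xyz":[0,0,0],"angular":[0,0,-8.3],"claw":1.5},{"xyz":[0,0,0],"angular":[0,0,-8.3],"claw":1.5},{"xyz":[0,0,0],"angular":[0,0,-8.3],"claw":1.5},{"xyz":[0,0,0],"angular":[0,0,-8.3],"claw":1.5},{"xyz":[0,0,0],"angular":[0,0,-8.3],"claw":1.5},{"xyz":[0,0,0],"angular":[0,0,-8.3],"claw":1.5},{"xyz":[0,0,0],"angular":[0,0,-8.3],"claw":1.5}]'

```text
t: 12.95
eef_pos: [0.5438, 0.2899, 0.1687]
ee_rot: [3.141, 0.0, -2.126]
force: [-0.0, -0.5, -0.8]
width: 0.0267
gripper_force: 20.0
```

```bash
python3 -c "
from h import *
plan((556,-112,165,-87.9),(556,-112,40,-87.9))"
```

```text
t 12.9 pose [543.8 289.9 168.7] [ 179.98    0.   -121.83] w 26.7 gf 20.0 F [-0.  -0.5 -0.8]
(556, -112, 165, -87.9) turn -33.93 = 5x-6.79 shift [40.21  0.26  0.37] = 11x [3.66 0.02 0.03]
(556, -112, 40, -87.9) turn -0.0 = 1x-0.00 shift [ 0.  -0.  12.5] = 4x [ 0.   -0.    3.12]
```

>>> servo_tool --targets '[{"xyz":[0,0,0],"angular":[0,0,-6.8],"claw":1.5},{"xyz":[0,0,0],"angular":[0,0,-6.8],"claw":1.5},{"xyz":[0,0,0],"angular":[0,0,-6.8],"claw":1.5},{"xyz":[0,0,0],"angular":[0,0,-6.8],"claw":1.5},{"xyz":[0,0,0],"angular":[0,0,-6.7],"claw":1.5},{"xyz":[4,0,0],"angular":[0,0,0],"claw":1.5},{"xyz":[4,0,0],"angular":[0,0,0],"claw":1.5},{"xyz":[4,0,0],"angular":[0,0,0],"claw":1.5},{"xyz":[4,0,0],"angular":[0,0,0],"claw":1.5},{"xyz":[4,0,0],"angular":[0,0,0],"claw":1.5},{"xyz":[4,0,0],"angular":[0,0,0],"claw":1.5},{"xyz":[4,0,0],"angular":[0,0,0],"claw":1.5},{"xyz":[4,0,0],"angular":[0,0,0],"claw":1.5},{"xyz":[4,0,0],"angular":[0,0,0],"claw":1.5},{"xyz":[4,0,0],"angular":[0,0,0],"claw":1.5},{"xyz":[0.2,0,0],"angular":[0,0,0],"claw":1.5},{"xyz":[0,0,0],"angular":[0,0,0],"claw":1.5},{"xyz":[0,0,0],"angular":[0,0,0],"claw":1.5}]'

```text
t: 14.75
eef_pos: [0.5562, -0.1115, 0.1687]
ee_rot: [-3.142, 0.0, -1.541]
force: [0.7, 0.3, -1.0]
width: 0.0262
gripper_force: 20.0
```

```bash
python3 -c "
from h import *
plan((556,-112,40,-87.9))"
```

```text
t 14.8 pose [ 556.2 -111.5  168.7] [-1.800e+02  1.000e-02 -8.827e+01] w 26.2 gf 20.0 F [ 0.7  0.3 -1. ]
(556, -112, 40, -87.9) turn -0.37 = 1x-0.37 shift [ 0.05  0.02 12.87] = 4x [0.01 0.   3.22]
```

>>> servo_tool --targets '[{"xyz":[0,0,3.3],"angular":[0,0,0],"claw":1.5},{"xyz":[0,0,3.3],"angular":[0,0,0],"claw":1.5},{"xyz":[0,0,3.3],"angular":[0,0,0],"claw":1.5},{"xyz":[0,0,2],"angular":[0,0,0],"claw":1.5},{"xyz":[0,0,1],"angular":[0,0,0],"claw":1.5},{"xyz":[0,0,0],"angular":[0,0,0],"claw":1.5},{"xyz":[0,0,0],"angular":[0,0,0],"claw":3.3},{"xyz":[0,0,0],"angular":[0,0,0],"claw":3.3},{"xyz":[0,0,0],"angular":[0,0,0],"claw":3.3},{"xyz":[0,0,-4],"angular":[0,0,0],"claw":3.3},{"xyz":[0,0,-4],"angular":[0,0,0],"claw":3.3},{"xyz":[0,0,-4],"angular":[0,0,0],"claw":3.8},{"xyz":[-4,0,0],"angular":[0,0,0],"claw":4.2},{"xyz":[-4,0,0],"angular":[0,0,0],"claw":4.2},{"xyz":[-4,0,0],"angular":[0,0,0],"claw":4.2},{"xyz":[-4,0,0],"angular":[0,0,0],"claw":4.2},{"xyz":[-4,0,0],"angular":[0,0,0],"claw":4.2},{"xyz":[0,0,0],"angular":[0,0,0],"claw":4.2}]'

```text
t: 16.55
eef_pos: [0.5507, 0.0918, 0.1609]
ee_rot: [-3.139, 0.001, -1.537]
force: [0.6, -0.1, -0.8]
width: 0.0422
gripper_force: 0.0
```

```bash
python3 - <<'E'
from h import *
f=grab('scene')
try:
    for b in blocks(f): print(b)
except Exception as e: print(e)
plan((487.5,298.5,110,-183),(487.5,298.5,27,-183))
E
```

```text
t 16.6 pose [550.4  90.1 160.6] [-1.7991e+02  4.0000e-02 -8.8090e+01] w 41.8 gf 0.0 F [-0.7  0.3  0.1]
(487.5, 298.5, 110, -183) turn 94.91 = 12x7.91 shift [ 7.37 20.48  5.06] = 6x [1.23 3.41 0.84]
(487.5, 298.5, 27, -183) turn 0 = 1x0.00 shift [0.  0.  8.3] = 3x [0.   0.   2.77]
```

>>> servo_tool --targets '[{"xyz":[3,0,0],"angular":[0,0,0],"claw":4.2},{"xyz":[3,0,0],"angular":[0,0,0],"claw":4.2},{"xyz":[3,0,0],"angular":[0,0,0],"claw":4.2},{"xyz":[0,0,0],"angular":[0,0,7.9],"claw":4.2},{"xyz":[0,0,0],"angular":[0,0,7.9],"claw":4.2},{"xyz":[0,0,0],"angular":[0,0,7.9],"claw":4.2},{"xyz":[0,0,0],"angular":[0,0,7.9],"claw":4.2},{"xyz":[0,0,0],"angular":[0,0,7.9],"claw":4.2},{"xyz":[0,0,0],"angular":[0,0,7.9],"claw":4.2},{"xyz":[0,0,0],"angular":[0,0,7.9],"claw":4.2},{"xyz":[0,0,0],"angular":[0,0,7.9],"claw":4.2},{"xyz":[0,0,0],"angular":[0,0,7.9],"claw":4.2},{"xyz":[0,0,0],"angular":[0,0,7.9],"claw":4.2},{"xyz":[0,0,0],"angular":[0,0,7.9],"claw":4.2},{"xyz":[0,0,0],"angular":[0,0,7.9],"claw":4.2}]'

```text
t: 18.1
eef_pos: [0.5528, -0.0032, 0.1603]
ee_rot: [3.141, 0.001, 3.081]
force: [0.6, 0.0, 0.6]
width: 0.0421
gripper_force: 0.0
```

```bash
python3 - <<'E'
from h import *
f=grab('scene')
try:
    for b in blocks(f): print(b)
except Exception as e: print(e)
u=proj(f,[[.527,-.113,.05]])[0].astype(int);c=f['color'][u[1]-60:u[1]+115,u[0]-60:u[0]+205];cv2.imwrite('pics/g3.png',cv2.resize(c,None,fx=3,fy=3))
plan((487.5,298.5,110,-183),(487.5,298.5,27,-183))
E
```

```text
(np.int32(76), array([0.4923, 0.2999, 0.0205]), (array([490.7, 298.7]), 26.0, 23.6, -5.5))
t 18.1 pose [552.7  -3.1 160.3] [1.7998e+02 3.0000e-02 1.7605e+02] w 41.7 gf 0.0 F [ 0.3  0.3 -0. ]
(487.5, 298.5, 110, -183) turn -0.95 = 1x-0.95 shift [ 8.09 29.78  5.03] = 8x [1.01 3.72 0.63]
(487.5, 298.5, 27, -183) turn 0 = 1x0.00 shift [0.  0.  8.3] = 3x [0.   0.   2.77]
```

View pics/g3.png

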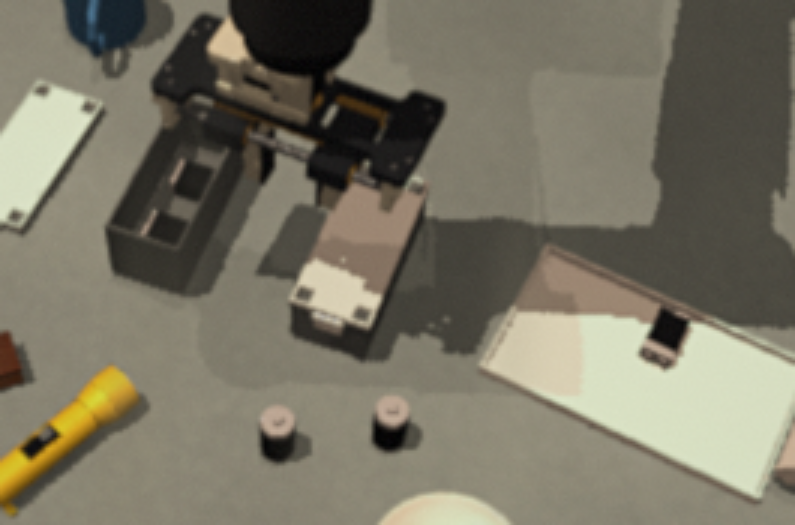

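Two blocks are in the tub, at crop (190,180) and (165,228). The last block has not moved, at (667,335).

>>> servo_tool --targets '[{"xyz":[1,3.7,0.6],"angular":[0,0,0],"claw":4.2},{"xyz":[1,3.7,0.6],"angular":[0,0,0],"claw":4.2},{"xyz":[1,3.7,0.6],"angular":[0,0,0],"claw":4.2},{"xyz":[1,3.7,0.6],"angular":[0,0,0],"claw":4.2},{"xyz":[1,3.7,0.6],"angular":[0,0,0],"claw":4.2},{"xyz":[1,3.7,0.6],"angular":[0,0,0],"claw":4.2},{"xyz":[1,3.7,0.6],"angular":[0,0,0],"claw":4.2},{"xyz":[1,3.7,0.6],"angular":[0,0,0],"claw":4.2},{"xyz":[0,0,0],"angular":[0,0,0],"claw":4.2},{"xyz":[0,0,0],"angular":[0,0,0],"claw":4.2}]'

```text
t: 19.15
eef_pos: [0.4888, 0.2979, 0.1117]
ee_rot: [-3.141, -0.0, 3.091]
force: [-1.1, -0.7, 0.0]
width: 0.0422
gripper_force: 0.0
```

```bash
python3 -c "
from h import *
plan((487.5,298.5,27,-183))"
```

```text
t 19.1 pose [488.8 297.9 111.7] [-1.7998e+02 -1.0000e-02  1.7711e+02] w 42.2 gf 0.0 F [-1.1 -0.7  0. ]
(487.5, 298.5, 27, -183) turn 0.11 = 1x0.11 shift [0.13 0.05 8.47] = 3x [0.04 0.02 2.82]
```

>>> servo_tool --targets '[{"xyz":[0.1,0,2.8],"angular":[0,0,0],"claw":4.2},{"xyz":[0,0,2.8],"angular":[0,0,0],"claw":4.2},{"xyz":[0,0,2.8],"angular":[0,0,0],"claw":4.2},{"xyz":[0,0,0],"angular":[0,0,0],"claw":4.2},{"xyz":[0,0,0],"angular":[0,0,0],"claw":1.5},{"xyz":[0,0,0],"angular":[0,0,0],"claw":1.5},{"xyz":[0,0,0],"angular":[0,0,0],"claw":1.5},{"xyz":[0,0,0],"angular":[0,0,0],"claw":1.5},{"xyz":[0,0,0],"angular":[0,0,0],"claw":1.5},{"xyz":[0,0,-2],"angular":[0,0,0],"claw":1.5},{"xyz":[0,0,-4],"angular":[0,0,0],"claw":1.5},{"xyz":[0,0,-4],"angular":[0,0,0],"claw":1.5},{"xyz":[0,0,-4],"angular":[0,0,0],"claw":1.5},{"xyz":[0,0,0],"angular":[0,0,-8.3],"claw":1.5},{"xyz":[0,0,0],"angular":[0,0,-8.3],"claw":1.5},{"xyz":[0,0,0],"angular":[0,0,-8.3],"claw":1.5},{"xyz":[0,0,0],"angular":[0,0,-8.3],"claw":1.5},{"xyz":[0,0,0],"angular":[0,0,-8.3],"claw":1.5},{"xyz":[0,0,0],"angular":[0,0,-8.3],"claw":1.5},{"xyz":[0,0,0],"angular":[0,0,-8.3],"claw":1.5}]'

```text
t: 21.15
eef_pos: [0.4876, 0.2979, 0.1677]
ee_rot: [3.141, -0.0, -2.175]
force: [-1.2, -0.1, -0.4]
width: 0.0268
gripper_force: 19.4
```

```bash
python3 -c "
from h import *
plan((527,-113,165,-87.9),(527,-113,54,-87.9))"
```

```text
t 21.1 pose [487.6 297.9 167.7] [ 179.98   -0.   -124.62] w 26.8 gf 19.4 F [-1.2 -0.1 -0.4]
(527, -113, 165, -87.9) turn -36.72 = 5x-7.34 shift [41.21 -2.43  0.27] = 11x [ 3.75 -0.22  0.02]
(527, -113, 54, -87.9) turn -0.0 = 1x-0.00 shift [ 0.  -0.  11.1] = 3x [ 0.  -0.   3.7]
```

>>> servo_tool --targets '[{"xyz":[0,0,0],"angular":[0,0,-7.3],"claw":1.5},{"xyz":[0,0,0],"angular":[0,0,-7.3],"claw":1.5},{"xyz":[0,0,0],"angular":[0,0,-7.3],"claw":1.5},{"xyz":[0,0,0],"angular":[0,0,-7.3],"claw":1.5},{"xyz":[0,0,0],"angular":[0,0,-7.3],"claw":1.5},{"xyz":[4,-0.24,0],"angular":[0,0,0],"claw":1.5},{"xyz":[4,-0.24,0],"angular":[0,0,0],"claw":1.5},{"xyz":[4,-0.24,0],"angular":[0,0,0],"claw":1.5},{"xyz":[4,-0.24,0],"angular":[0,0,0],"claw":1.5},{"xyz":[4,-0.24,0],"angular":[0,0,0],"claw":1.5},{"xyz":[4,-0.24,0],"angular":[0,0,0],"claw":1.5},{"xyz":[4,-0.24,0],"angular":[0,0,0],"claw":1.5},{"xyz":[4,-0.24,0],"angular":[0,0,0],"claw":1.5},{"xyz":[4,-0.24,0],"angular":[0,0,0],"claw":1.5},{"xyz":[4,-0.24,0],"angular":[0,0,0],"claw":1.5},{"xyz":[1.2,0,0],"angular":[0,0,0],"claw":1.5},{"xyz":[0,0,0],"angular":[0,0,0],"claw":1.5},{"xyz":[0,0,0],"angular":[0,0,0],"claw":1.5}]'

```text
t: 22.95
eef_pos: [0.5227, -0.1131, 0.1676]
ee_rot: [3.141, 0.0, -1.545]
force: [0.0, 0.4, 0.0]
width: 0.0267
gripper_force: 19.4
```

```bash
python3 -c "
from h import *
plan((527,-113,54,-87.9))"
```

```text
t 22.9 pose [ 522.7 -113.1  167.6] [ 1.7999e+02  1.0000e-02 -8.8510e+01] w 26.7 gf 19.4 F [0.  0.4 0. ]
(527, -113, 54, -87.9) turn -0.61 = 1x-0.61 shift [ 1.000e-02 -4.300e-01  1.136e+01] = 3x [ 0.   -0.14  3.79]
```

>>> servo_tool --targets '[{"xyz":[0,-0.4,3.8],"angular":[0,0,-0.6],"claw":1.5},{"xyz":[0,0,3.8],"angular":[0,0,0],"claw":1.5},{"xyz":[0,0,3],"angular":[0,0,0],"claw":1.5},{"xyz":[0,0,0.8],"angular":[0,0,0],"claw":1.5},{"xyz":[0,0,0],"angular":[0,0,0],"claw":1.5},{"xyz":[0,0,0],"angular":[0,0,0],"claw":3.4},{"xyz":[0,0,0],"angular":[0,0,0],"claw":3.4},{"xyz":[0,0,0],"angular":[0,0,0],"claw":3.4},{"xyz":[0,0,-4],"angular":[0,0,0],"claw":3.4},{"xyz":[0,0,-4],"angular":[0,0,0],"claw":3.4},{"xyz":[0,0,-4],"angular":[0,0,0],"claw":3.4},{"xyz":[-4,0,0],"angular":[0,0,0],"claw":8.4},{"xyz":[-4,0,0],"angular":[0,0,0],"claw":8.4},{"xyz":[-4,0,0],"angular":[0,0,0],"claw":8.4},{"xyz":[-4,0,0],"angular":[0,0,0],"claw":8.4},{"xyz":[-4,0,0],"angular":[0,0,0],"claw":8.4},{"xyz":[-4,0,0],"angular":[0,0,0],"claw":8.4},{"xyz":[-4,0,0],"angular":[0,0,0],"claw":8.4},{"xyz":[-4,0,0],"angular":[0,0,0],"claw":8.4},{"xyz":[0,0,0],"angular":[0,0,0],"claw":8.4}]'

```text
t: 24.95
eef_pos: [0.5155, 0.2107, 0.1748]
ee_rot: [-3.139, 0.002, -1.53]
force: [-1.0, 0.2, 0.8]
width: 0.0835
gripper_force: 0.0
```

```bash
python3 - <<'E'
from h import *
T={'tall':(.525,.047,.0585),'flat':(.51,-.42,.0415),'lid':(.523,-.264,.0125)}
for n in('top','scene'):
    f=grab(n); print(n)
    for k,p in T.items():
        u=proj(f,[p])[0]; c=min(whites(f),key=lambda c:np.linalg.norm(c.reshape(-1,2).mean(0)-u))
        try:
            o,ct,a,L=recess(f,c,p[2]-.002); print(k,ct,a,L)
        except Exception as e: print(k,e)
    cv2.imwrite(f'pics/{n}5.png',f['color'])
u=proj(f,[[.527,-.113,.05]])[0].astype(int);c=f['color'][u[1]-60:u[1]+115,u[0]-60:u[0]+205];cv2.imwrite('pics/g4.png',cv2.resize(c,None,fx=3,fy=3))
plan((522,-265,110,-181),(522,-265,30,-181))
E
```

```text
top
tall [525.3  47. ] 1.6 125.32525195916817
flat [ 509.6 -422.7] 4.86 127.93978811102127
lid [ 522.1 -265.3] -1.6 127.04165015022501
scene
tall [526.1  46. ] 0.79 132.61037520260874
flat [ 506.9 -424.4] 5.27 129.40046613668432
lid [ 522.3 -265.2] -1.54 131.1579590423526
t 25.1 pose [514.8 207.5 174.4] [-1.7996e+02  3.0000e-02 -8.7780e+01] w 83.8 gf 0.0 F [0.4 0.4 0.1]
(522, -265, 110, -181) turn 93.22 = 12x7.77 shift [ -1.54 -47.23   6.44] = 12x [-0.13 -3.94  0.54]
(522, -265, 30, -181) turn 0 = 1x0.00 shift [0. 0. 8.] = 2x [0. 0. 4.]
```

View pics/g4.png

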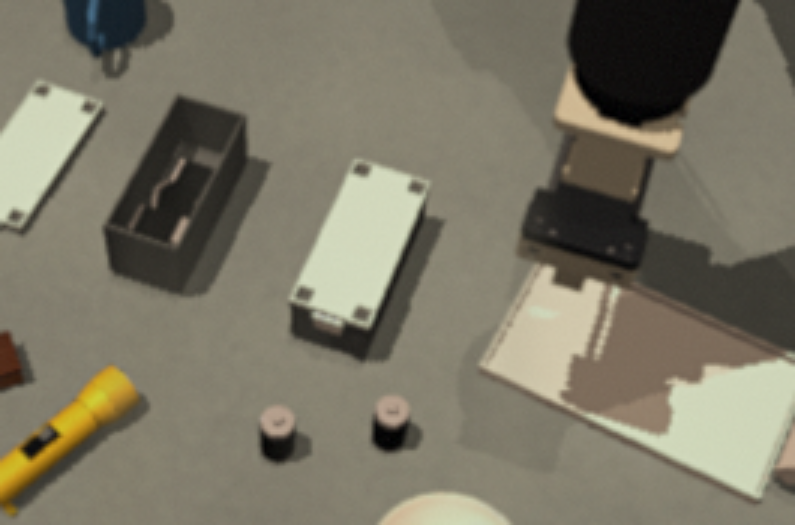

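The tray is empty and all three blocks are in the tub, crop (170,200). The tub, lid and tall tub have not moved. Next is the lid.

>>> servo_tool --targets '[{"xyz":[0,0,0],"angular":[0,0,7.8],"claw":8.4},{"xyz":[0,0,0],"angular":[0,0,7.8],"claw":8.4},{"xyz":[0,0,0],"angular":[0,0,7.8],"claw":8.4},{"xyz":[0,0,0],"angular":[0,0,7.8],"claw":8.4},{"xyz":[0,0,0],"angular":[0,0,7.8],"claw":8.4},{"xyz":[0,0,0],"angular":[0,0,7.8],"claw":8.4},{"xyz":[0,0,0],"angular":[0,0,7.8],"claw":8.4},{"xyz":[0,0,0],"angular":[0,0,7.8],"claw":8.4},{"xyz":[0,0,0],"angular":[0,0,7.8],"claw":8.4},{"xyz":[0,0,0],"angular":[0,0,7.8],"claw":8.4},{"xyz":[0,0,0],"angular":[0,0,7.8],"claw":8.4},{"xyz":[0,0,0],"angular":[0,0,7.7],"claw":8.4},{"xyz":[-0.1,-4,0],"angular":[0,0,0],"claw":8.4},{"xyz":[-0.1,-4,0],"angular":[0,0,0],"claw":8.4},{"xyz":[-0.1,-4,0],"angular":[0,0,0],"claw":8.4},{"xyz":[-0.1,-4,0],"angular":[0,0,0],"claw":8.4},{"xyz":[-0.1,-4,0],"angular":[0,0,0],"claw":8.4},{"xyz":[-0.1,-4,0],"angular":[0,0,0],"claw":8.4},{"xyz":[-0.1,-4,0],"angular":[0,0,0],"claw":8.4},{"xyz":[-0.1,-4,0],"angular":[0,0,0],"claw":8.4}]'

```text
t: 27.05
eef_pos: [0.5145, -0.1162, 0.1745]
ee_rot: [3.141, 0.001, 3.116]
force: [0.9, -0.3, -0.1]
width: 0.084
gripper_force: 0.0
```

>>> servo_tool --targets '[{"xyz":[-0.1,-4,1],"angular":[0,0,0],"claw":8.4},{"xyz":[-0.1,-4,1.5],"angular":[0,0,0],"claw":8.4},{"xyz":[-0.1,-4,1.5],"angular":[0,0,0],"claw":8.4},{"xyz":[-0.1,-3,2],"angular":[0,0,0],"claw":8.4},{"xyz":[0,0,0],"angular":[0,0,0],"claw":8.4},{"xyz":[0,0,0],"angular":[0,0,0],"claw":8.4},{"xyz":[0,0,0],"angular":[0,0,0],"claw":8.4}]'

```text
t: 27.75
eef_pos: [0.5156, -0.2638, 0.1146]
ee_rot: [-3.141, 0.001, 3.117]
force: [0.2, 0.6, 0.7]
width: 0.0841
gripper_force: 0.0
```

```bash
python3 -c "
from h import *
plan((522.1,-265.2,27,-181.3))"
```

```text
t 27.8 pose [ 515.6 -263.8  114.6] [-1.7999e+02  6.0000e-02  1.7860e+02] w 84.1 gf 0.0 F [0.2 0.6 0.7]
(522.1, -265.2, 27, -181.3) turn -0.1 = 1x-0.10 shift [-0.65 -0.13  8.76] = 3x [-0.22 -0.04  2.92]
```

>>> servo_tool --targets '[{"xyz":[-0.65,-0.13,2.9],"angular":[0,0,0],"claw":8.4},{"xyz":[0,0,2.9],"angular":[0,0,0],"claw":8.4},{"xyz":[0,0,2.9],"angular":[0,0,0],"claw":8.4},{"xyz":[0,0,0],"angular":[0,0,0],"claw":8.4},{"xyz":[0,0,0],"angular":[0,0,0],"claw":8.4}]'

```text
t: 28.25
eef_pos: [0.5227, -0.2645, 0.0278]
ee_rot: [-3.141, 0.0, 3.119]
force: [0.6, 0.5, 1.1]
width: 0.0837
gripper_force: 0.0
```

>>> servo_tool --targets '[{"xyz":[0,0,0],"angular":[0,0,0],"claw":5.5},{"xyz":[0,0,0],"angular":[0,0,0],"claw":5.5},{"xyz":[0,0,0],"angular":[0,0,0],"claw":5.5},{"xyz":[0,0,0],"angular":[0,0,0],"claw":5.5},{"xyz":[0,0,0],"angular":[0,0,0],"claw":5.5},{"xyz":[0,0,0],"angular":[0,0,0],"claw":5.5}]' --force 20

```text
t: 28.85
eef_pos: [0.523, -0.2651, 0.0282]
ee_rot: [-3.141, 0.002, 3.118]
force: [-0.5, 2.2, 7.2]
width: 0.0656
gripper_force: 20.0
```

```bash
python3 -c "
from h import *
s=monitor.get_state();x,y,z=s['eef_pos']*1000
plan((x,y,150,-181.3),(527,-113.2,150,-177.9))"
```

```text
t 28.9 pose [ 523.  -265.1   28.2] [-1.7998e+02  1.1000e-01  1.7865e+02] w 65.6 gf 20.0 F [-0.5  2.2  7.2]
(np.float64(522.9757116392921), np.float64(-265.1149854064474), 150, -181.3) turn -0.05 = 1x-0.05 shift [  0.     0.   -12.18] = 4x [ 0.    0.   -3.05]
(527, -113.2, 150, -177.9) turn -3.4 = 1x-3.40 shift [-0.96 15.17 -0.  ] = 4x [-0.24  3.79 -0.  ]
```

>>> servo_tool --targets '[{"xyz":[0,0,-2],"angular":[0,0,0],"claw":5.5},{"xyz":[0,0,-4],"angular":[0,0,0],"claw":5.5},{"xyz":[0,0,-4],"angular":[0,0,0],"claw":5.5},{"xyz":[0,0,-2.5],"angular":[0,0,0],"claw":5.5},{"xyz":[0,0,0],"angular":[0,0,-3.4],"claw":5.5},{"xyz":[-0.25,3.8,0],"angular":[0,0,0],"claw":5.5},{"xyz":[-0.25,3.8,0],"angular":[0,0,0],"claw":5.5},{"xyz":[-0.25,3.8,0],"angular":[0,0,0],"claw":5.5},{"xyz":[-0.25,3.8,0],"angular":[0,0,0],"claw":5.5},{"xyz":[0,0,2],"angular":[0,0,0],"claw":5.5},{"xyz":[0,0,1.5],"angular":[0,0,0],"claw":5.5},{"xyz":[0,0,0],"angular":[0,0,0],"claw":5.5},{"xyz":[0,0,0],"angular":[0,0,0],"claw":5.5}]'

```text
t: 30.15
eef_pos: [0.5268, -0.1129, 0.1171]
ee_rot: [-3.141, -0.0, -3.106]
force: [0.2, -0.3, -0.5]
width: 0.0659
gripper_force: 20.0
```

```bash
python3 - <<'E'
from h import *
for n in('scene',):
    f=grab(n)
    u=proj(f,[[.527,-.113,.07]])[0].astype(int);c=f['color'][u[1]-50:u[1]+50,u[0]-60:u[0]+60];cv2.imwrite('pics/g6.png',cv2.resize(c,None,fx=6,fy=6,interpolation=cv2.INTER_CUBIC)); print(u-[60,50])
plan((528,-113.2,95,-177.9))
E
```

```text
[152 115]
t 30.2 pose [ 527.2 -113.   117.5] [-1.7999e+02  4.0000e-02 -1.7799e+02] w 65.6 gf 20.0 F [ 0.  -0.1 -0.3]
(528, -113.2, 95, -177.9) turn -0.09 = 1x-0.09 shift [-0.08 -0.02  2.25] = 1x [-0.08 -0.02  2.25]
```

View pics/g6.png

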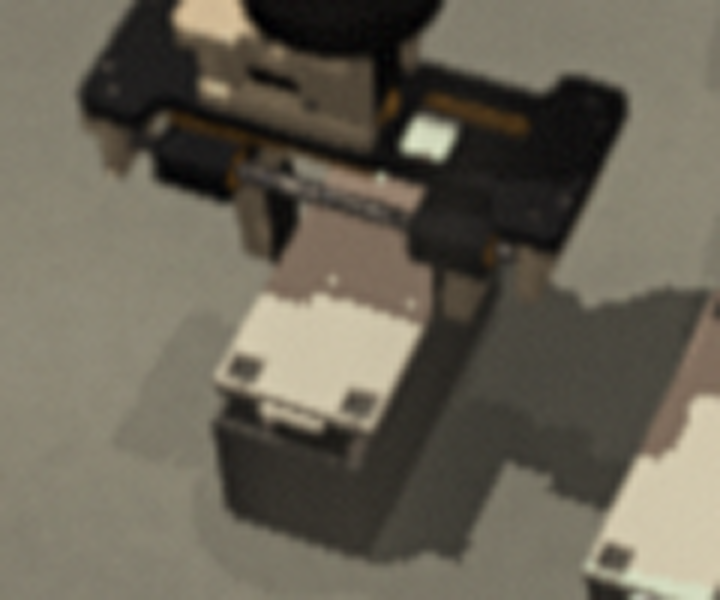

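The lid hangs level above the tub: front recesses at crop (245,368) and (360,402), tub front rim corners at (217,430) and (357,467).

```bash
python3 - <<'E'
from h import *
f=grab('scene'); cv=lambda U:(np.array(U,float)+.5)/6-.5+[152,115]
a=np.radians(2.1);R=np.array([[np.cos(a),-np.sin(a)],[np.sin(a),np.cos(a)]])
r=onplane(f,cv([(245,368),(360,402)]),.0995)[:,:2]*1000
t=onplane(f,cv([(217,430),(357,467)]),.071)[:,:2]*1000
print(r,t); print('lid ctr',r.mean(0)-R@[66,0],'tub ctr',t.mean(0)-R@[74,0])
E
```

```text
[[ 592.91276452 -133.08888238]
 [ 590.15934655  -84.88496437]] [[ 606.83001281 -141.29154518]
 [ 601.22052526  -82.66205391]]
lid ctr [ 525.58038154 -111.40540815] tub ctr [ 530.07496789 -114.68843399]
```

>>> servo_tool --targets '[{"xyz":[-0.15,-0.1,0.8],"angular":[0,0,0],"claw":5.5},{"xyz":[0,0,0.8],"angular":[0,0,0],"claw":5.5},{"xyz":[0,0,0.2],"angular":[0,0,0],"claw":5.5},{"xyz":[0,0,0.1],"angular":[0,0,0],"claw":5.5},{"xyz":[0,0,0],"angular":[0,0,0],"claw":5.5}]'

```text
t: 30.75
eef_pos: [0.528, -0.1139, 0.0975]
ee_rot: [-3.141, -0.001, -3.106]
force: [-0.9, -0.9, -0.8]
width: 0.0655
gripper_force: 20.0
```

>>> servo_tool --targets '[{"xyz":[0,0,0.1],"angular":[0,0,0],"claw":5.5},{"xyz":[0,0,0.1],"angular":[0,0,0],"claw":5.5},{"xyz":[0,0,0],"angular":[0,0,0],"claw":5.5},{"xyz":[0,0,0],"angular":[0,0,0],"claw":5.5}]'

```text
t: 31.15
eef_pos: [0.5284, -0.1138, 0.0969]
ee_rot: [-3.141, 0.001, -3.106]
force: [-4.4, 0.3, 8.7]
width: 0.0655
gripper_force: 20.0
```

>>> servo_tool --targets '[{"xyz":[0.1,0,-0.1],"angular":[0,0,0],"claw":5.5},{"xyz":[0.05,0,0.1],"angular":[0,0,0],"claw":5.5},{"xyz":[0,0,0.1],"angular":[0,0,0],"claw":5.5},{"xyz":[0,0,0.1],"angular":[0,0,0],"claw":5.5},{"xyz":[0,0,0],"angular":[0,0,0],"claw":5.5},{"xyz":[0,0,0],"angular":[0,0,0],"claw":5.5}]'

```text
t: 31.75
eef_pos: [0.5277, -0.1137, 0.0955]
ee_rot: [-3.141, 0.002, -3.106]
force: [-3.9, 2.1, 15.5]
width: 0.0654
gripper_force: 20.0
```

>>> servo_tool --targets '[{"xyz":[0,0,0.1],"angular":[0,0,0],"claw":5.5},{"xyz":[0,0,0.1],"angular":[0,0,0],"claw":5.5},{"xyz":[0,0,0],"angular":[0,0,0],"claw":5.5}]'

```text
t: 32.05
eef_pos: [0.5279, -0.114, 0.0945]
ee_rot: [-3.141, 0.003, -3.105]
force: [-7.8, 1.0, 24.5]
width: 0.0658
gripper_force: 20.0
```

```bash
python3 - <<'E'
from h import *
f=grab('scene')
u=proj(f,[[.557,-.113,.07]])[0].astype(int);c=f['color'][u[1]-40:u[1]+40,u[0]-45:u[0]+45];cv2.imwrite('pics/g7.png',cv2.resize(c,None,fx=7,fy=7,interpolation=cv2.INTER_CUBIC))
plan((528,-113.2,95,-177.9)); print(monitor.get_state()['moment'])
E
```

```text
t 32.1 pose [ 527.9 -114.    94.5] [-1.7995e+02  1.6000e-01 -1.7790e+02] w 65.8 gf 20.0 F [-7.1  1.5 26.3]
(528, -113.2, 95, -177.9) turn -0.0 = 1x-0.00 shift [-0.02  0.08 -0.05] = 1x [-0.02  0.08 -0.05]
[ 0.56573215  2.75428825 -0.08742327]
```

View pics/g7.png

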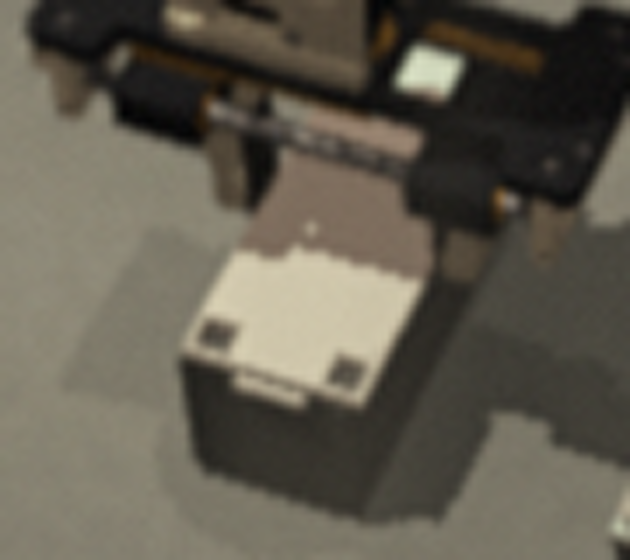

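The front edge of the lid looks seated. The moment suggests the robot-side end is still high, so I'll release and check.

>>> servo_tool --targets '[{"xyz":[0,0,-0.2],"angular":[0,0,0],"claw":5.5},{"xyz":[0,0,0],"angular":[0,0,0],"claw":8.0},{"xyz":[0,0,0],"angular":[0,0,0],"claw":8.0},{"xyz":[0,0,0],"angular":[0,0,0],"claw":8.0},{"xyz":[0,0,0],"angular":[0,0,0],"claw":8.0},{"xyz":[0,0,-4],"angular":[0,0,0],"claw":8.0},{"xyz":[0,0,-4],"angular":[0,0,0],"claw":8.0},{"xyz":[0,-4,-2],"angular":[0,0,0],"claw":0.5},{"xyz":[0,-4,0],"angular":[0,0,0],"claw":0.5},{"xyz":[0,-4,0],"angular":[0,0,0],"claw":0.5},{"xyz":[0,-4,0],"angular":[0,0,0],"claw":0.5},{"xyz":[0,-4,0],"angular":[0,0,0],"claw":0.5},{"xyz":[0,0,0],"angular":[0,0,0],"claw":0.5},{"xyz":[0,0,0],"angular":[0,0,0],"claw":0.5}]'

```text
t: 33.5
eef_pos: [0.5334, -0.3145, 0.1929]
ee_rot: [3.141, -0.001, -3.108]
force: [0.2, 0.7, 0.1]
width: 0.0295
gripper_force: 0.0
```

```bash
cat >> h.py <<'E'
def meas(names,T):
    for n in names:
        f=grab(n)
        for k,p in T.items():
            u=proj(f,[p])[0]; c=min(whites(f),key=lambda c:np.linalg.norm(c.reshape(-1,2).mean(0)-u))
            try:
                o,ct,a,L=recess(f,c,p[2]-.002); print(n,k,o.tolist(),ct,a,round(L,1))
            except Exception as e: print(n,k,e)
E
python3 - <<'E'
from h import *
meas(('top','scene'),{'lid':(.527,-.113,.0795)})
f=grab('scene')
u=proj(f,[[.527,-.113,.07]])[0].astype(int);c=f['color'][u[1]-45:u[1]+55,u[0]-50:u[0]+50];cv2.imwrite('pics/g8.png',cv2.resize(c,None,fx=6,fy=6,interpolation=cv2.INTER_CUBIC))
plan((470,-115,100,-178))
E
```

```text
top lid [[543.8, -386.2], [547.2, -434.1], [412.2, -395.7], [415.6, -443.6]] [ 479.7 -414.9] 4.1 132.0
scene lid [[624.8, -87.1], [625.4, -135.1], [492.8, -88.9], [493.4, -136.9]] [ 559.1 -112. ] 0.8 132.0
t 33.6 pose [ 533.9 -312.9  193.6] [ 1.7999e+02 -2.0000e-02 -1.7793e+02] w 17.2 gf 0.0 F [0.4 0.3 0. ]
(470, -115, 100, -178) turn 0.07 = 1x0.07 shift [ 5.69 20.    9.36] = 6x [0.95 3.33 1.56]
```

View pics/g8.png

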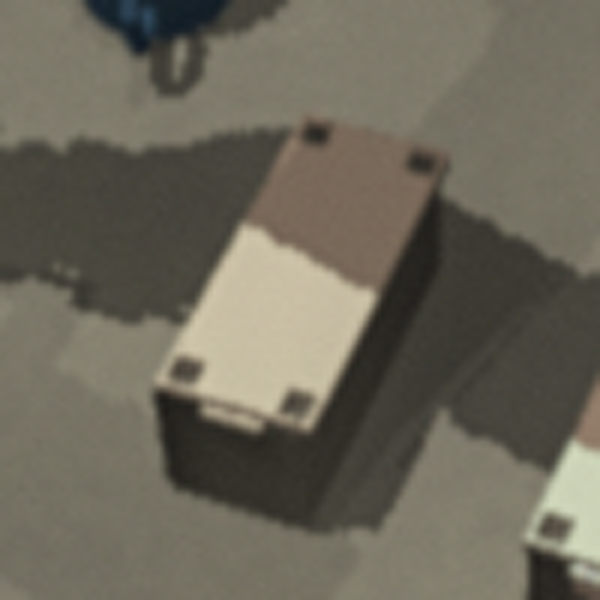

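The lid now sits on the tub and looks flat all round, with recesses at crop (316,133), (422,163), (186,370) and (298,404).

```bash
python3 - <<'E'
from h import *
f=grab('scene')
u=proj(f,[[.527,-.113,.07]])[0].astype(int)-[50,45]
px=(np.array([(316,133),(422,163),(186,370),(298,404)],float)+.5)/6-.5+u
for z in(.0775,.081):
    P=onplane(f,px,z)[:,:2]*1000; v=P[2]+P[3]-P[0]-P[1]
    print(z,P.round(1).tolist(),P.mean(0).round(1),np.linalg.norm(v)/2,np.degrees(np.arctan2(v[1],v[0])),np.linalg.norm(P[0]-P[1]),np.linalg.norm(P[2]-P[3]))
E
python3 -c "
from h import *
plan((475,-115,120,-178),(475,-115,101,-178))"
```

```text
0.0775 [[461.7, -138.7], [459.3, -91.1], [593.2, -134.6], [590.7, -86.8]] [ 526.2 -112.8] 131.50870862745947 1.8412212583021645 47.73803147024066 47.92020686132508
0.081 [[464.4, -137.3], [461.9, -89.9], [595.3, -133.2], [592.8, -85.6]] [ 528.6 -111.5] 131.00460385771734 1.841221258302182 47.55504001961047 47.73651708824513
t 33.7 pose [ 534.  -312.7  193.8] [ 179.99   -0.   -177.91] w 13.6 gf 0.0 F [ 0.4 -1.1  0.2]
(475, -115, 120, -178) turn 0.09 = 1x0.09 shift [ 5.2  19.97  7.38] = 6x [0.87 3.33 1.23]
(475, -115, 101, -178) turn 0 = 1x0.00 shift [-0.   0.   1.9] = 1x [-0.   0.   1.9]
```

>>> servo_tool --targets '[{"xyz":[0.87,3.33,1.2],"angular":[0,0,0],"claw":0.3},{"xyz":[0.87,3.33,1.2],"angular":[0,0,0],"claw":0.3},{"xyz":[0.87,3.33,1.2],"angular":[0,0,0],"claw":0.3},{"xyz":[0.87,3.33,1.2],"angular":[0,0,0],"claw":0.3},{"xyz":[0.87,3.33,1.2],"angular":[0,0,0],"claw":0.3},{"xyz":[0.87,3.33,1.2],"angular":[0,0,0],"claw":0.3},{"xyz":[0,0,0],"angular":[0,0,0],"claw":0.3},{"xyz":[0,0,0.8],"angular":[0,0,0],"claw":0.3},{"xyz":[0,0,0.8],"angular":[0,0,0],"claw":0.3},{"xyz":[0,0,0.2],"angular":[0,0,0],"claw":0.3},{"xyz":[0,0,0.2],"angular":[0,0,0],"claw":0.3},{"xyz":[0,0,0],"angular":[0,0,0],"claw":0.3}]'

```text
t: 34.9
eef_pos: [0.4746, -0.1163, 0.1027]
ee_rot: [-3.142, -0.001, -3.107]
force: [-7.4, 5.1, 16.4]
width: 0.003
gripper_force: 8.0
```

>>> servo_tool --targets '[{"xyz":[0,0,0.1],"angular":[0,0,0],"claw":0.3},{"xyz":[0,0,0.1],"angular":[0,0,0],"claw":0.3},{"xyz":[0,0,0],"angular":[0,0,0],"claw":0.3}]'

```text
t: 35.2
eef_pos: [0.4747, -0.1164, 0.1023]
ee_rot: [-3.141, 0.0, -3.107]
force: [-14.0, 8.6, 35.6]
width: 0.0029
gripper_force: 17.5
```

>>> servo_tool --targets '[{"xyz":[0,0,-2],"angular":[0,0,0],"claw":0.3},{"xyz":[-3.5,0,0],"angular":[0,0,0],"claw":0.3},{"xyz":[-3.5,0,0],"angular":[0,0,0],"claw":0.3},{"xyz":[-3.5,0,0],"angular":[0,0,0],"claw":0.3},{"xyz":[0,0,0],"angular":[0,0,0],"claw":0.3},{"xyz":[0,0,1.6],"angular":[0,0,0],"claw":0.3},{"xyz":[0,0,0.2],"angular":[0,0,0],"claw":0.3},{"xyz":[0,0,0.1],"angular":[0,0,0],"claw":0.3},{"xyz":[0,0,0],"angular":[0,0,0],"claw":0.3}]'

```text
t: 36.1
eef_pos: [0.5814, -0.113, 0.1027]
ee_rot: [-3.141, 0.004, -3.106]
force: [-1.2, -0.0, 12.3]
width: 0.003
gripper_force: 6.1
```

>>> servo_tool --targets '[{"xyz":[0,0,0.1],"angular":[0,0,0],"claw":0.3},{"xyz":[0,0,0],"angular":[0,0,0],"claw":0.3}]'

```text
t: 36.3
eef_pos: [0.5815, -0.113, 0.1025]
ee_rot: [-3.141, 0.005, -3.106]
force: [-2.7, 2.3, 19.3]
width: 0.0032
gripper_force: 9.3
```

>>> servo_tool --targets '[{"xyz":[0,0,0.1],"angular":[0,0,0],"claw":0.3},{"xyz":[0,0,0.1],"angular":[0,0,0],"claw":0.3},{"xyz":[0,0,0],"angular":[0,0,0],"claw":0.3}]'

```text
t: 36.6
eef_pos: [0.5817, -0.113, 0.1022]
ee_rot: [-3.14, 0.006, -3.105]
force: [-7.7, 3.3, 31.5]
width: 0.0027
gripper_force: 16.0
```

```bash
python3 -c "
from h import *
s=monitor.get_state();x,y,z=s['eef_pos']*1000
plan((x,y,140,-178),(527,47,140,-178),(527,47,82.5,-178))"
```

```text
t 36.6 pose [ 581.7 -113.   102.2] [-179.93    0.32 -177.93] w 2.7 gf 16.0 F [-7.7  3.3 31.5]
(np.float64(581.7070660856261), np.float64(-113.02001242527172), 140, -178) turn 0.07 = 1x0.07 shift [-0.    0.   -3.78] = 1x [-0.    0.   -3.78]
(527, 47, 140, -178) turn 0 = 1x0.00 shift [ 4.91 16.18 -0.  ] = 5x [ 0.98  3.24 -0.  ]
(527, 47, 82.5, -178) turn 0 = 1x0.00 shift [-0.    0.    5.75] = 2x [-0.    0.    2.88]
```

>>> servo_tool --targets '[{"xyz":[0,0,-4],"angular":[0,0,0],"claw":0.3},{"xyz":[1,3.2,0],"angular":[0,0,0],"claw":0.3},{"xyz":[1,3.2,0],"angular":[0,0,0],"claw":0.3},{"xyz":[1,3.2,0],"angular":[0,0,0],"claw":0.3},{"xyz":[1,3.2,0],"angular":[0,0,0],"claw":0.3},{"xyz":[1,3.2,0],"angular":[0,0,0],"claw":0.3},{"xyz":[0,0,2.8],"angular":[0,0,0],"claw":0.3},{"xyz":[0,0,2.6],"angular":[0,0,0],"claw":0.3},{"xyz":[0,0,0.2],"angular":[0,0,0],"claw":0.3},{"xyz":[0,0,0.3],"angular":[0,0,0],"claw":0.3},{"xyz":[0,0,0],"angular":[0,0,0],"claw":0.3}]'

```text
t: 37.7
eef_pos: [0.5238, 0.046, 0.0806]
ee_rot: [3.141, -0.0, -3.107]
force: [-11.3, 6.6, 23.9]
width: 0.003
gripper_force: 12.2
```

>>> servo_tool --targets '[{"xyz":[0,0,0.1],"angular":[0,0,0],"claw":0.3},{"xyz":[0,0,0.1],"angular":[0,0,0],"claw":0.3},{"xyz":[0,0,0],"angular":[0,0,0],"claw":0.3}]'

```text
t: 38.0
eef_pos: [0.5239, 0.046, 0.0804]
ee_rot: [3.141, 0.001, -3.106]
force: [-18.7, 7.2, 43.5]
width: 0.0033
gripper_force: 21.6
```

Touching the tall tub reads 80.6 mm against a nominal 80.5, so the arm's height reading is good. The lid top is therefore about 0.8 mm proud, and I'll press each corner.

>>> servo_tool --targets '[{"xyz":[0,0,-4],"angular":[0,0,0],"claw":0.3},{"xyz":[0,0,-1],"angular":[0,0,-8.2],"claw":0.3},{"xyz":[0,0,0],"angular":[0,0,-8.2],"claw":0.3},{"xyz":[0,0,0],"angular":[0,0,-8.2],"claw":0.3},{"xyz":[0,0,0],"angular":[0,0,-8.2],"claw":0.3},{"xyz":[0,0,0],"angular":[0,0,-8.2],"claw":0.3},{"xyz":[0,0,0],"angular":[0,0,-8.2],"claw":0.3},{"xyz":[0,0,0],"angular":[0,0,-8.2],"claw":0.3},{"xyz":[0,0,0],"angular":[0,0,-8.2],"claw":0.3},{"xyz":[0,0,0],"angular":[0,0,-8.2],"claw":0.3},{"xyz":[0,0,0],"angular":[0,0,-8.2],"claw":0.3},{"xyz":[0,0,0],"angular":[0,0,-8],"claw":0.3},{"xyz":[3.4,1.2,0],"angular":[0,0,0],"claw":0.3},{"xyz":[3.4,1.2,0],"angular":[0,0,0],"claw":0.3},{"xyz":[3.4,1.2,0],"angular":[0,0,0],"claw":0.3},{"xyz":[3.4,1.2,0],"angular":[0,0,0],"claw":0.3},{"xyz":[0,0,0],"angular":[0,0,0],"claw":0.3}]'

```text
t: 39.7
eef_pos: [0.4786, -0.095, 0.1264]
ee_rot: [3.14, -0.0, -1.54]
force: [-0.4, 0.1, -0.1]
width: 0.003
gripper_force: 0.0
```

```bash
python3 -c "
from h import *
plan((477,-91,110,-88),(477,-91,101.5,-88),(477,-91,108,-88),(477,-137,108,-88),(477,-137,101.5,-88),(477,-137,108,-88),(575,-135,108,-88),(575,-135,101.5,-88))"
```

```text
t 39.7 pose [478.6 -95.  126.4] [ 1.7989e+02 -1.0000e-02 -8.8230e+01] w 3.0 gf 0.0 F [-0.4  0.1 -0.1]
(477, -91, 110, -88) turn -0.23 = 1x-0.23 shift [-0.41  0.14  1.64] = 1x [-0.41  0.14  1.64]
(477, -91, 101.5, -88) turn 0 = 1x0.00 shift [ 0.   -0.    0.85] = 1x [ 0.   -0.    0.85]
(477, -91, 108, -88) turn 0 = 1x0.00 shift [ 0.   -0.   -0.65] = 1x [ 0.   -0.   -0.65]
(477, -137, 108, -88) turn 0 = 1x0.00 shift [ 4.6   0.16 -0.  ] = 2x [ 2.3   0.08 -0.  ]
(477, -137, 101.5, -88) turn 0 = 1x0.00 shift [ 0.   -0.    0.65] = 1x [ 0.   -0.    0.65]
(477, -137, 108, -88) turn 0 = 1x0.00 shift [ 0.   -0.   -0.65] = 1x [ 0.   -0.   -0.65]
(575, -135, 108, -88) turn 0 = 1x0.00 shift [ 0.14 -9.8  -0.  ] = 3x [ 0.05 -3.27 -0.  ]
(575, -135, 101.5, -88) turn 0 = 1x0.00 shift [ 0.   -0.    0.65] = 1x [ 0.   -0.    0.65]
```

>>> servo_tool --targets '[{"xyz":[-0.4,0.1,1.6],"angular":[0,0,0],"claw":0.3},{"xyz":[0,0,0.6],"angular":[0,0,0],"claw":0.3},{"xyz":[0,0,0.3],"angular":[0,0,0],"claw":0.3},{"xyz":[0,0,0.1],"angular":[0,0,0],"claw":0.3},{"xyz":[0,0,0.1],"angular":[0,0,0],"claw":0.3},{"xyz":[0,0,0],"angular":[0,0,0],"claw":0.3}]'

```text
t: 40.3
eef_pos: [0.479, -0.0878, 0.1028]
ee_rot: [3.14, -0.001, -1.534]
force: [-17.1, 6.0, 42.3]
width: 0.003
gripper_force: 21.0
```

>>> servo_tool --targets '[{"xyz":[0,0,-1.1],"angular":[0,0,0],"claw":0.3},{"xyz":[2.4,0.1,0],"angular":[0,0,0],"claw":0.3},{"xyz":[2.3,0.1,0],"angular":[0,0,0],"claw":0.3},{"xyz":[0,0,0.6],"angular":[0,0,0],"claw":0.3},{"xyz":[0,0,0.3],"angular":[0,0,0],"claw":0.3},{"xyz":[0,0,0.1],"angular":[0,0,0],"claw":0.3},{"xyz":[0,0,0.1],"angular":[0,0,0],"claw":0.3},{"xyz":[0,0,0],"angular":[0,0,0],"claw":0.3}]'

```text
t: 41.1
eef_pos: [0.4794, -0.1352, 0.1017]
ee_rot: [3.141, -0.002, -1.534]
force: [-8.1, -4.1, 24.2]
width: 0.003
gripper_force: 11.7
```

>>> servo_tool --targets '[{"xyz":[0,0,-1.1],"angular":[0,0,0],"claw":0.3},{"xyz":[0,-3.3,0],"angular":[0,0,0],"claw":0.3},{"xyz":[0.1,-3.3,0],"angular":[0,0,0],"claw":0.3},{"xyz":[0,-3.2,0],"angular":[0,0,0],"claw":0.3},{"xyz":[0,0,0.6],"angular":[0,0,0],"claw":0.3},{"xyz":[0,0,0.3],"angular":[0,0,0],"claw":0.3},{"xyz":[0,0,0.1],"angular":[0,0,0],"claw":0.3},{"xyz":[0,0,0.1],"angular":[0,0,0],"claw":0.3},{"xyz":[0,0,0],"angular":[0,0,0],"claw":0.3}]'

```text
t: 42.0
eef_pos: [0.5788, -0.1317, 0.1019]
ee_rot: [-3.137, -0.0, -1.534]
force: [1.1, 1.7, 11.5]
width: 0.0029
gripper_force: 5.7
```

>>> servo_tool --targets '[{"xyz":[0,0,-1.1],"angular":[0,0,0],"claw":0.3},{"xyz":[-2.4,-0.1,0],"angular":[0,0,0],"claw":0.3},{"xyz":[-2.3,-0.1,0],"angular":[0,0,0],"claw":0.3},{"xyz":[0,0,0.6],"angular":[0,0,0],"claw":0.3},{"xyz":[0,0,0.3],"angular":[0,0,0],"claw":0.3},{"xyz":[0,0,0.1],"angular":[0,0,0],"claw":0.3},{"xyz":[0,0,0.1],"angular":[0,0,0],"claw":0.3},{"xyz":[0,0,0],"angular":[0,0,0],"claw":0.3}]'

```text
t: 42.8
eef_pos: [0.5782, -0.0841, 0.1032]
ee_rot: [-3.139, 0.001, -1.534]
force: [-9.7, 12.4, 30.2]
width: 0.003
gripper_force: 15.1
```

The +y side is about 1.2 mm high and the −y side is home. I'll centre the lid by squeezing the lid and tub walls together.

>>> servo_tool --targets '[{"xyz":[0,0,-4],"angular":[0,0,0],"claw":0.3},{"xyz":[0,0,-2],"angular":[0,0,8.2],"claw":8.2},{"xyz":[0,0,0],"angular":[0,0,8.2],"claw":8.2},{"xyz":[0,0,0],"angular":[0,0,8.2],"claw":8.2},{"xyz":[0,0,0],"angular":[0,0,8.2],"claw":8.2},{"xyz":[0,0,0],"angular":[0,0,8.2],"claw":8.2},{"xyz":[0,0,0],"angular":[0,0,8.2],"claw":8.2},{"xyz":[0,0,0],"angular":[0,0,8.2],"claw":8.2},{"xyz":[0,0,0],"angular":[0,0,8.2],"claw":8.2},{"xyz":[0,0,0],"angular":[0,0,8.2],"claw":8.2},{"xyz":[0,0,0],"angular":[0,0,8.2],"claw":8.2},{"xyz":[0,0,0],"angular":[0,0,8.2],"claw":8.2},{"xyz":[2.5,-1.5,0],"angular":[0,0,0],"claw":8.2},{"xyz":[2.6,-1.5,0],"angular":[0,0,0],"claw":8.2},{"xyz":[0,0,0],"angular":[0,0,0],"claw":8.2},{"xyz":[0,0,0],"angular":[0,0,0],"claw":8.2}]'

```text
t: 44.4
eef_pos: [0.5269, -0.1175, 0.1599]
ee_rot: [-3.142, -0.0, -3.111]
force: [0.3, -0.7, -0.5]
width: 0.0824
gripper_force: 0.0
```

```bash
python3 -c "
from h import *
plan((527,-114,86,-178))"
```

```text
t 44.4 pose [ 526.9 -117.5  159.9] [-1.8000e+02 -2.0000e-02 -1.7823e+02] w 82.4 gf 0.0 F [ 0.3 -0.7 -0.5]
(527, -114, 86, -178) turn -0.23 = 1x-0.23 shift [-0.03  0.35  7.39] = 2x [-0.01  0.17  3.69]
```

>>> servo_tool --targets '[{"xyz":[0,0.35,3.7],"angular":[0,0,0],"claw":8.2},{"xyz":[0,0,3.7],"angular":[0,0,0],"claw":8.2},{"xyz":[0,0,0],"angular":[0,0,0],"claw":8.2},{"xyz":[0,0,0],"angular":[0,0,0],"claw":5.5},{"xyz":[0,0,0],"angular":[0,0,0],"claw":5.5},{"xyz":[0,0,0],"angular":[0,0,0],"claw":5.5},{"xyz":[0,0,0],"angular":[0,0,0],"claw":5.5},{"xyz":[0,0,0],"angular":[0,0,0],"claw":5.5}]' --force 30

```text
t: 45.2
eef_pos: [0.5284, -0.1133, 0.0869]
ee_rot: [3.142, 0.002, -3.11]
force: [1.2, -2.2, -0.4]
width: 0.0658
gripper_force: 30.0
```

>>> servo_tool --targets '[{"xyz":[0,0,0.1],"angular":[0,0,0],"claw":5.5},{"xyz":[0,0,0.1],"angular":[0,0,0],"claw":5.5},{"xyz":[0,0,0.1],"angular":[0,0,0],"claw":5.5},{"xyz":[0,0,0],"angular":[0,0,0],"claw":5.5}]'

```text
t: 45.6
eef_pos: [0.5284, -0.1138, 0.086]
ee_rot: [-3.141, 0.003, -3.109]
force: [-7.8, -0.9, 28.5]
width: 0.0657
gripper_force: 30.0
```

>>> servo_tool --targets '[{"xyz":[0,0,-0.3],"angular":[0,0,0],"claw":8.0},{"xyz":[0,0,0],"angular":[0,0,0],"claw":8.0},{"xyz":[0,0,0],"angular":[0,0,0],"claw":8.0},{"xyz":[0,0,0],"angular":[0,0,0],"claw":8.0},{"xyz":[0,0,-3],"angular":[0,0,0],"claw":8.0},{"xyz":[5,0,0],"angular":[0,0,0],"claw":0.3},{"xyz":[0,0,0],"angular":[0,0,0],"claw":0.3},{"xyz":[0,0,0],"angular":[0,0,0],"claw":0.3},{"xyz":[0,0,0],"angular":[0,0,0],"claw":0.3},{"xyz":[0,0,0],"angular":[0,0,0],"claw":0.3},{"xyz":[0,0,0],"angular":[0,0,0],"claw":0.3},{"xyz":[0,0,0],"angular":[0,0,0],"claw":0.3},{"xyz":[0,0,1.3],"angular":[0,0,0],"claw":0.3},{"xyz":[0,0,0.3],"angular":[0,0,0],"claw":0.3},{"xyz":[0,0,0.1],"angular":[0,0,0],"claw":0.3},{"xyz":[0,0,0.1],"angular":[0,0,0],"claw":0.3},{"xyz":[0,0,0],"angular":[0,0,0],"claw":0.3}]'

```text
t: 47.3
eef_pos: [0.4802, -0.1151, 0.1014]
ee_rot: [-3.14, 0.005, -3.108]
force: [-7.8, 1.2, 33.1]
width: 0.0036
gripper_force: 16.7
```

>>> servo_tool --targets '[{"xyz":[0,0,-1],"angular":[0,0,0],"claw":0.3},{"xyz":[-3.5,0,0],"angular":[0,0,0],"claw":0.3},{"xyz":[-3.5,0,0],"angular":[0,0,0],"claw":0.3},{"xyz":[-3,0,0],"angular":[0,0,0],"claw":0.3},{"xyz":[0,0,0.6],"angular":[0,0,0],"claw":0.3},{"xyz":[0,0,0.3],"angular":[0,0,0],"claw":0.3},{"xyz":[0,0,0.1],"angular":[0,0,0],"claw":0.3},{"xyz":[0,0,0.1],"angular":[0,0,0],"claw":0.3},{"xyz":[0,0,0],"angular":[0,0,0],"claw":0.3}]'

```text
t: 48.2
eef_pos: [0.5815, -0.1116, 0.1014]
ee_rot: [-3.14, 0.009, -3.107]
force: [-0.4, 2.0, 26.7]
width: 0.0028
gripper_force: 13.3
```

The lid now reads 101.4 mm at both ends, so it is home. Next is the tall tub.

>>> servo_tool --targets '[{"xyz":[0,0,-4],"angular":[0,0,0],"claw":8.4},{"xyz":[0,0,-2],"angular":[0,0,0],"claw":8.4},{"xyz":[0,4,0],"angular":[0,0,0],"claw":8.4},{"xyz":[0,4,0],"angular":[0,0,0],"claw":8.4},{"xyz":[0,4,0],"angular":[0,0,0],"claw":8.4},{"xyz":[0,4,0],"angular":[0,0,0],"claw":8.4},{"xyz":[0,4,0],"angular":[0,0,0],"claw":8.4},{"xyz":[0,4,0],"angular":[0,0,0],"claw":8.4},{"xyz":[0,4,0],"angular":[0,0,0],"claw":8.4},{"xyz":[0,4,0],"angular":[0,0,0],"claw":8.4},{"xyz":[0,0,0],"angular":[0,0,0],"claw":8.4},{"xyz":[0,0,0],"angular":[0,0,0],"claw":8.4}]'

```text
t: 49.4
eef_pos: [0.5664, 0.2087, 0.156]
ee_rot: [-3.141, -0.001, -3.108]
force: [-0.4, -1.0, -0.6]
width: 0.0836
gripper_force: 0.0
```

```bash
python3 - <<'E'
from h import *
meas(('top','scene'),{'lid':(.527,-.113,.0795),'tall':(.525,.047,.0585),'flat':(.508,-.423,.0415)})
f=grab('scene')
u=proj(f,[[.527,-.05,.07]])[0].astype(int);c=f['color'][u[1]-60:u[1]+60,u[0]-70:u[0]+70];cv2.imwrite('pics/g9.png',cv2.resize(c,None,fx=5,fy=5,interpolation=cv2.INTER_CUBIC)); print(u-[70,60])
plan((525.8,46.7,110,-179.1),(525.8,46.7,62,-179.1))
E
```

```text
top lid [[587.5, -86.7], [587.9, -131.6], [457.4, -90.4], [460.6, -135.2]] [ 523.4 -111. ] 1.64 128.7
top tall [[587.2, 70.0], [590.2, 25.6], [462.5, 65.9], [459.5, 22.0]] [524.8  45.9] 1.73 127.7
top flat [[571.3, -394.0], [575.3, -440.5], [444.3, -406.9], [447.4, -449.3]] [ 509.6 -422.7] 4.87 127.9
scene lid [[590.2, -87.2], [591.8, -135.3], [457.2, -91.2], [458.9, -139.2]] [ 524.5 -113.2] 1.72 133.0
scene tall [[592.4, 70.8], [592.6, 23.1], [459.4, 69.1], [460.1, 20.8]] [526.1  45.9] 0.88 132.8
scene flat [[572.5, -395.0], [575.9, -441.9], [441.3, -407.3], [443.6, -453.3]] [ 508.3 -424.4] 5.16 132.3
[166 113]
t 49.5 pose [567.  207.1 156.5] [-1.7998e+02 -4.0000e-02 -1.7822e+02] w 83.9 gf 0.0 F [ 0.5  0.2 -0.7]
(525.8, 46.7, 110, -179.1) turn 0.88 = 1x0.88 shift [  4.37 -15.97   4.65] = 5x [ 0.87 -3.19  0.93]
(525.8, 46.7, 62, -179.1) turn -0.0 = 1x-0.00 shift [-0.   0.   4.8] = 2x [-0.   0.   2.4]
```

>>> servo_tool --targets '[{"xyz":[0.85,-3.2,0.9],"angular":[0,0,0.7],"claw":8.4},{"xyz":[0.85,-3.2,0.9],"angular":[0,0,0],"claw":8.4},{"xyz":[0.85,-3.2,0.9],"angular":[0,0,0],"claw":8.4},{"xyz":[0.85,-3.2,0.9],"angular":[0,0,0],"claw":8.4},{"xyz":[0.85,-3.2,0.9],"angular":[0,0,0],"claw":8.4},{"xyz":[0,0,0],"angular":[0,0,0],"claw":8.4},{"xyz":[0,0,0],"angular":[0,0,0],"claw":8.4}]'

```text
t: 50.25
eef_pos: [0.5281, 0.0456, 0.1119]
ee_rot: [-3.142, 0.0, -3.125]
force: [0.2, 0.5, -0.1]
width: 0.0842
gripper_force: 0.0
```

```bash
python3 -c "
from h import *
plan((525.8,46,62,-178.9))"
```

```text
t 50.2 pose [528.1  45.6 111.9] [-180.      0.   -179.04] w 84.2 gf 0.0 F [ 0.2  0.5 -0.1]
(525.8, 46, 62, -178.9) turn -0.14 = 1x-0.14 shift [0.23 0.05 4.99] = 2x [0.12 0.02 2.5 ]
```

>>> servo_tool --targets '[{"xyz":[0.2,0,2.5],"angular":[0,0,0],"claw":8.4},{"xyz":[0,0,2.5],"angular":[0,0,0],"claw":8.4},{"xyz":[0,0,0],"angular":[0,0,0],"claw":8.4},{"xyz":[0,0,0],"angular":[0,0,0],"claw":5.5},{"xyz":[0,0,0],"angular":[0,0,0],"claw":5.5},{"xyz":[0,0,0],"angular":[0,0,0],"claw":5.5},{"xyz":[0,0,0],"angular":[0,0,0],"claw":5.5},{"xyz":[0,0,0],"angular":[0,0,0],"claw":5.5},{"xyz":[0,0,0],"angular":[0,0,0],"claw":5.5}]' --force 45

```text
t: 51.15
eef_pos: [0.5272, 0.0476, 0.063]
ee_rot: [3.141, 0.002, -3.122]
force: [-0.9, 1.2, 7.3]
width: 0.0647
gripper_force: 45.0
```

```bash
python3 -c "
from h import *
s=monitor.get_state();x,y,z=s['eef_pos']*1000
X=524.2+x-525.7
plan((x,y,182,-178.9),(X,-112.8,182,-178.2))"
```

```text
t 51.1 pose [527.2  47.6  63. ] [ 1.7996e+02  1.2000e-01 -1.7885e+02] w 64.7 gf 45.0 F [-0.9  1.2  7.3]
(np.float64(527.2055729588097), np.float64(47.601478755785365), 182, -178.9) turn 0.05 = 1x0.05 shift [ -0.    0.  -11.9] = 3x [-0.    0.   -3.97]
(np.float64(525.7055729588099), -112.8, 182, -178.2) turn -0.7 = 1x-0.70 shift [  0.65 -16.03  -0.  ] = 5x [ 0.13 -3.21 -0.  ]
```

>>> servo_tool --targets '[{"xyz":[0,0,-2],"angular":[0,0,0],"claw":5.5},{"xyz":[0,0,-4],"angular":[0,0,0],"claw":5.5},{"xyz":[0,0,-4],"angular":[0,0,0],"claw":5.5},{"xyz":[0,0,-2],"angular":[0,0,-0.7],"claw":5.5},{"xyz":[0.13,-3.2,0],"angular":[0,0,0],"claw":5.5},{"xyz":[0.13,-3.2,0],"angular":[0,0,0],"claw":5.5},{"xyz":[0.13,-3.2,0],"angular":[0,0,0],"claw":5.5},{"xyz":[0.13,-3.2,0],"angular":[0,0,0],"claw":5.5},{"xyz":[0.13,-3.2,0],"angular":[0,0,0],"claw":5.5},{"xyz":[0,0,0],"angular":[0,0,0],"claw":5.5},{"xyz":[0,0,2],"angular":[0,0,0],"claw":5.5},{"xyz":[0,0,0],"angular":[0,0,0],"claw":5.5},{"xyz":[0,0,0],"angular":[0,0,0],"claw":5.5}]'

```text
t: 52.45
eef_pos: [0.5246, -0.1127, 0.1618]
ee_rot: [-3.141, -0.001, -3.109]
force: [0.4, -0.1, -1.3]
width: 0.0651
gripper_force: 45.0
```

```bash
python3 -c "
from h import *
plan((525.7,-112.8,138,-178.2))"
```

```text
t 52.5 pose [ 524.6 -112.7  161.8] [-1.7999e+02 -6.0000e-02 -1.7816e+02] w 65.1 gf 45.0 F [ 0.4 -0.1 -1.3]
(525.7, -112.8, 138, -178.2) turn 0.04 = 1x0.04 shift [-0.11 -0.01  2.38] = 1x [-0.11 -0.01  2.38]
```

>>> servo_tool --targets '[{"xyz":[-0.1,0,1.2],"angular":[0,0,0],"claw":5.5},{"xyz":[0,0,0.6],"angular":[0,0,0],"claw":5.5},{"xyz":[0,0,0.2],"angular":[0,0,0],"claw":5.5},{"xyz":[0,0,0.2],"angular":[0,0,0],"claw":5.5},{"xyz":[0,0,0.1],"angular":[0,0,0],"claw":5.5},{"xyz":[0,0,0],"angular":[0,0,0],"claw":5.5},{"xyz":[0,0,0],"angular":[0,0,0],"claw":5.5}]'

```text
t: 53.15
eef_pos: [0.5261, -0.1129, 0.139]
ee_rot: [-3.142, 0.0, -3.11]
force: [-0.1, 0.1, -1.3]
width: 0.0656
gripper_force: 45.0
```

>>> servo_tool --targets '[{"xyz":[0,0,0.1],"angular":[0,0,0],"claw":5.5},{"xyz":[0,0,0.1],"angular":[0,0,0],"claw":5.5},{"xyz":[0,0,0],"angular":[0,0,0],"claw":5.5},{"xyz":[0,0,0],"angular":[0,0,0],"claw":5.5}]'

```text
t: 53.55
eef_pos: [0.5262, -0.1129, 0.1379]
ee_rot: [-3.141, 0.001, -3.109]
force: [-3.2, 1.3, 8.2]
width: 0.0652
gripper_force: 45.0
```

>>> servo_tool --targets '[{"xyz":[0,0,-0.1],"angular":[0,0,0],"claw":8.2},{"xyz":[0,0,0],"angular":[0,0,0],"claw":8.2},{"xyz":[0,0,0],"angular":[0,0,0],"claw":8.2},{"xyz":[0,0,0],"angular":[0,0,0],"claw":8.2},{"xyz":[0,0,0],"angular":[0,0,0],"claw":8.2},{"xyz":[0,0,-4],"angular":[0,0,0],"claw":8.2},{"xyz":[0,0,-4],"angular":[0,0,0],"claw":8.2},{"xyz":[0,4,0],"angular":[0,0,0],"claw":8.4},{"xyz":[0,4,0],"angular":[0,0,0],"claw":8.4},{"xyz":[0,4,0],"angular":[0,0,0],"claw":8.4},{"xyz":[0,4,0],"angular":[0,0,0],"claw":8.4},{"xyz":[0,4,0],"angular":[0,0,0],"claw":8.4},{"xyz":[0,4,0],"angular":[0,0,0],"claw":8.4},{"xyz":[0,0,0],"angular":[0,0,0],"claw":8.4},{"xyz":[0,0,0],"angular":[0,0,0],"claw":8.4}]'

```text
t: 55.05
eef_pos: [0.5181, 0.1278, 0.2175]
ee_rot: [-3.141, -0.0, -3.108]
force: [-0.1, -1.3, 0.5]
width: 0.084
gripper_force: 0.0
```

```bash
python3 - <<'E'
from h import *
meas(('top','scene'),{'tall':(.526,-.113,.1335),'flat':(.508,-.423,.0415)})
f=grab('scene')
u=proj(f,[[.527,-.113,.07]])[0].astype(int);c=f['color'][u[1]-70:u[1]+60,u[0]-60:u[0]+90];cv2.imwrite('pics/g10.png',cv2.resize(c,None,fx=5,fy=5,interpolation=cv2.INTER_CUBIC)[:600])
plan((509,-423.5,218,-175),(509,-423.5,100,-175),(509,-423.5,45,-175))
E
```

```text
top tall [[586.8, -88.2], [590.7, -132.9], [459.9, -92.7], [458.7, -137.6]] [ 524.  -112.9] 2.03 129.6
top flat [[571.3, -393.9], [575.6, -441.2], [443.7, -406.8], [447.0, -450.6]] [ 509.4 -423.1] 4.96 128.6
scene tall [[590.1, -86.5], [591.5, -133.9], [459.0, -91.8], [458.5, -138.1]] [ 524.8 -112.6] 2.04 132.1
scene flat [[569.8, -397.1], [572.9, -439.6], [441.4, -407.3], [443.7, -453.4]] [ 506.9 -424.4] 5.31 129.4
t 55.2 pose [518.2 126.1 217.7] [-1.7999e+02 -2.0000e-02 -1.7822e+02] w 84.0 gf 0.0 F [ 0.2 -1.1 -0.9]
(509, -423.5, 218, -175) turn -3.22 = 1x-3.22 shift [ 5.710e+00 -5.467e+01 -3.000e-02] = 14x [ 0.41 -3.91 -0.  ]
(509, -423.5, 100, -175) turn 0 = 1x0.00 shift [-0.   0.  11.8] = 3x [-0.    0.    3.93]
(509, -423.5, 45, -175) turn 0 = 1x0.00 shift [-0.   0.   5.5] = 2x [-0.    0.    2.75]
```

View pics/g10.png

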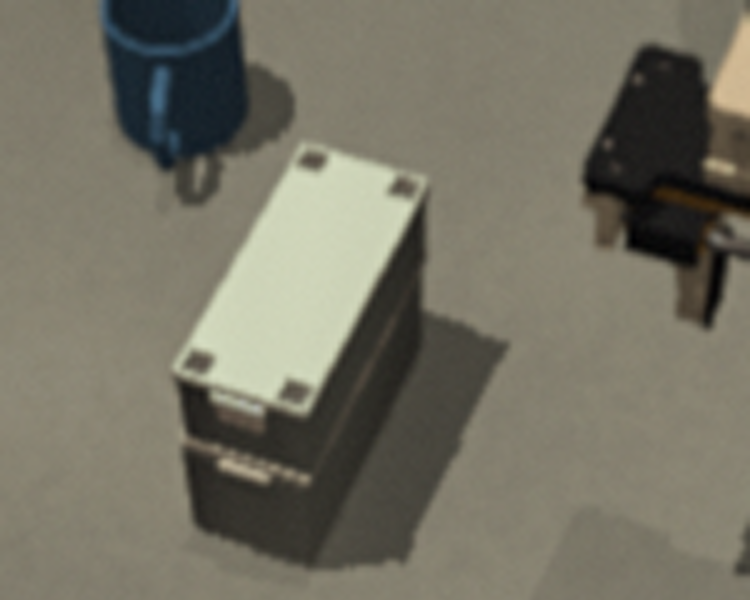

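The tall tub sits flat and aligned on the closed tub, top recesses at crop (313,160), (404,187), (199,362) and (294,390). The flat tub has not moved.

>>> servo_tool --targets '[{"xyz":[0,0,0],"angular":[0,0,-3.2],"claw":8.4},{"xyz":[0.4,-3.9,0],"angular":[0,0,0],"claw":8.4},{"xyz":[0.4,-3.9,0],"angular":[0,0,0],"claw":8.4},{"xyz":[0.4,-3.9,0],"angular":[0,0,0],"claw":8.4},{"xyz":[0.4,-3.9,0],"angular":[0,0,0],"claw":8.4},{"xyz":[0.4,-3.9,0],"angular":[0,0,0],"claw":8.4},{"xyz":[0.4,-3.9,0],"angular":[0,0,0],"claw":8.4},{"xyz":[0.4,-3.9,0],"angular":[0,0,0],"claw":8.4},{"xyz":[0.4,-3.9,0],"angular":[0,0,0],"claw":8.4},{"xyz":[0.4,-3.9,0],"angular":[0,0,0],"claw":8.4},{"xyz":[0.4,-3.9,0],"angular":[0,0,0],"claw":8.4},{"xyz":[0.4,-3.9,0],"angular":[0,0,0],"claw":8.4},{"xyz":[0.4,-3.9,0],"angular":[0,0,0],"claw":8.4},{"xyz":[0.4,-3.9,3],"angular":[0,0,0],"claw":8.4},{"xyz":[0.4,-3.9,3],"angular":[0,0,0],"claw":8.4},{"xyz":[0,0,4],"angular":[0,0,0],"claw":8.4},{"xyz":[0,0,0],"angular":[0,0,0],"claw":8.4},{"xyz":[0,0,0],"angular":[0,0,0],"claw":8.4}]'

```text
t: 57.0
eef_pos: [0.5094, -0.4225, 0.1179]
ee_rot: [3.141, -0.002, -3.055]
force: [1.5, -0.3, 1.4]
width: 0.0841
gripper_force: 0.0
```

```bash
python3 -c "
from h import *
plan((508.5,-423.7,44,-174.9))
f=grab('scene')
for c in whites(f,amin=200):
    u=c.reshape(-1,2); m=u.mean(0)
    if m[0]<150: print(m.round(),rect(onplane(f,u,.0415)))"
```

```text
t 57.0 pose [ 509.4 -422.5  117.9] [ 1.7998e+02 -1.1000e-01 -1.7503e+02] w 84.1 gf 0.0 F [ 1.5 -0.3  1.4]
(508.5, -423.7, 44, -174.9) turn -0.13 = 1x-0.13 shift [ 0.1  -0.12  7.39] = 2x [ 0.05 -0.06  3.69]
[104. 144.] (array([ 558.5, -417.5]), 67.4, 63.4, -81.3)
```

>>> servo_tool --targets '[{"xyz":[0.1,-0.1,3.7],"angular":[0,0,0],"claw":8.4},{"xyz":[0,0,3.7],"angular":[0,0,0],"claw":8.4},{"xyz":[0,0,0],"angular":[0,0,0],"claw":8.4},{"xyz":[0,0,0],"angular":[0,0,0],"claw":5.5},{"xyz":[0,0,0],"angular":[0,0,0],"claw":5.5},{"xyz":[0,0,0],"angular":[0,0,0],"claw":5.5},{"xyz":[0,0,0],"angular":[0,0,0],"claw":5.5},{"xyz":[0,0,0],"angular":[0,0,0],"claw":5.5},{"xyz":[0,0,0],"angular":[0,0,0],"claw":5.5}]'

```text
t: 57.95
eef_pos: [0.5111, -0.4235, 0.0466]
ee_rot: [-3.139, 0.004, -3.053]
force: [-1.3, 2.8, 7.5]
width: 0.0658
gripper_force: 45.0
```

```bash
python3 -c "
from h import *
s=monitor.get_state();x,y,z=s['eef_pos']*1000
X=524.5+x-508.5
plan((x,y,210,-174.9),(X,-113,210,-178))"
```

```text
t 58.0 pose [ 511.1 -423.5   46.6] [-179.86    0.2  -174.93] w 65.8 gf 45.0 F [-1.3  2.8  7.5]
(np.float64(511.06475981873155), np.float64(-423.50849798482335), 210, -174.9) turn -0.03 = 1x-0.03 shift [ -0.     0.   -16.34] = 5x [-0.    0.   -3.27]
(np.float64(527.0647598187315), -113, 210, -178) turn 3.1 = 1x3.10 shift [-2.68 30.98 -0.  ] = 8x [-0.34  3.87 -0.  ]
```

>>> servo_tool --targets '[{"xyz":[0,0,-2],"angular":[0,0,0],"claw":5.5},{"xyz":[0,0,-4],"angular":[0,0,0],"claw":5.5},{"xyz":[0,0,-4],"angular":[0,0,0],"claw":5.5},{"xyz":[0,0,-4],"angular":[0,0,0],"claw":5.5},{"xyz":[0,0,-2.3],"angular":[0,0,3.1],"claw":5.5},{"xyz":[-0.33,3.9,0],"angular":[0,0,0],"claw":5.5},{"xyz":[-0.33,3.9,0],"angular":[0,0,0],"claw":5.5},{"xyz":[-0.33,3.9,0],"angular":[0,0,0],"claw":5.5},{"xyz":[-0.33,3.9,0],"angular":[0,0,0],"claw":5.5},{"xyz":[-0.33,3.9,0],"angular":[0,0,0],"claw":5.5},{"xyz":[-0.33,3.9,0],"angular":[0,0,0],"claw":5.5},{"xyz":[-0.33,3.9,0],"angular":[0,0,0],"claw":5.5},{"xyz":[-0.33,3.7,0],"angular":[0,0,0],"claw":5.5},{"xyz":[0,0,0],"angular":[0,0,0],"claw":5.5},{"xyz":[0,0,0],"angular":[0,0,0],"claw":5.5},{"xyz":[0,0,0],"angular":[0,0,0],"claw":5.5}]'

```text
t: 59.55
eef_pos: [0.5253, -0.1126, 0.2072]
ee_rot: [3.142, 0.001, -3.108]
force: [1.0, -0.2, -2.4]
width: 0.0653
gripper_force: 45.0
```

```bash
python3 -c "
from h import *
plan((527,-113,189,-178))
meas(('scene',),{'flat':(.525,-.113,.205)})"
```

```text
t 59.5 pose [ 525.3 -112.6  207.2] [ 1.8000e+02  3.0000e-02 -1.7808e+02] w 65.3 gf 45.0 F [ 1.  -0.2 -2.4]
(527, -113, 189, -178) turn -0.08 = 1x-0.08 shift [-0.17 -0.05  1.82] = 1x [-0.17 -0.05  1.82]
scene flat [[875.7, 250.0], [892.7, 205.1], [752.3, 203.1], [769.3, 158.2]] [822.5 204.1] 20.8 132.0
```

```bash
python3 - <<'E'
from h import *
f=grab('scene'); g=f['color'].min(2).astype(float); a=np.radians(2); R=np.array([[np.cos(a),-np.sin(a)],[np.sin(a),np.cos(a)]])
c=np.array([522.8,-112.6]); yy,xx=np.mgrid[0:384,0:512]
for s in(1,-1):
    p=c+R@[66,24*s]; u=proj(f,[[*p/1000,.2]])[0]; v=u.copy()
    for r in(6,5,4,4):
        w=((abs(xx-v[0])<r)&(abs(yy-v[1])<r)); me=np.percentile(g[w],75); k=np.clip(.75*me-g,0,None)*w
        v=np.array([(k*xx).sum()/k.sum(),(k*yy).sum()/k.sum()])
    print(u,v,onplane(f,[v],.2)[0,:2]*1000,p)
cv2.imwrite('pics/g11.png',cv2.resize(f['color'][int(u[1])-60:int(u[1])+80,int(u[0])-60:int(u[0])+80],None,fx=4,fy=4,interpolation=cv2.INTER_CUBIC))
E
```

```text
[208.99716073 153.46592292] [207.33333333 159.        ] [602.97978715 -83.1271954 ] [587.92220666 -86.31125337]
[188.6664108  147.29465417] [188.57872074 155.38088155] [ 609.74792579 -124.36945858] [ 589.5973825  -134.28201307]
```

View pics/g11.png

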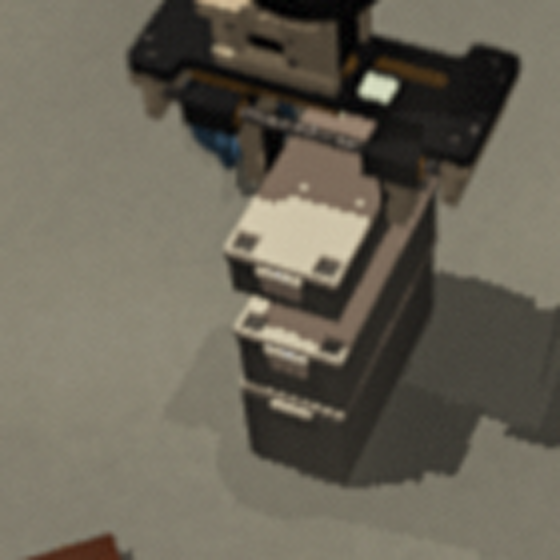

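The held flat tub is level above the stack. Its front recesses, at crop (245,241) and (327,266), are within half a pixel of the prediction.

>>> servo_tool --targets '[{"xyz":[-0.2,-0.05,1],"angular":[0,0,0],"claw":5.5},{"xyz":[0,0,1],"angular":[0,0,0],"claw":5.5},{"xyz":[0,0,0.4],"angular":[0,0,0],"claw":5.5},{"xyz":[0,0,0.2],"angular":[0,0,0],"claw":5.5},{"xyz":[0,0,0.2],"angular":[0,0,0],"claw":5.5},{"xyz":[0,0,0.2],"angular":[0,0,0],"claw":5.5},{"xyz":[0,0,0],"angular":[0,0,0],"claw":5.5},{"xyz":[0,0,0],"angular":[0,0,0],"claw":5.5}]'

```text
t: 60.45
eef_pos: [0.5275, -0.1126, 0.177]
ee_rot: [-3.142, 0.0, -3.108]
force: [-0.5, -0.6, -1.8]
width: 0.0653
gripper_force: 45.0
```

>>> servo_tool --targets '[{"xyz":[0,0,0.1],"angular":[0,0,0],"claw":5.5},{"xyz":[0,0,0.1],"angular":[0,0,0],"claw":5.5},{"xyz":[0,0,0],"angular":[0,0,0],"claw":5.5},{"xyz":[0,0,0],"angular":[0,0,0],"claw":5.5}]'

```text
t: 60.85
eef_pos: [0.5277, -0.1127, 0.1755]
ee_rot: [-3.141, 0.001, -3.108]
force: [-3.1, 1.6, 5.9]
width: 0.0652
gripper_force: 45.0
```

Seated at 175.5 mm, as predicted. Release and retreat upward.

>>> servo_tool --targets '[{"xyz":[0,0,-0.1],"angular":[0,0,0],"claw":8.2},{"xyz":[0,0,0],"angular":[0,0,0],"claw":8.2},{"xyz":[0,0,0],"angular":[0,0,0],"claw":8.2},{"xyz":[0,0,0],"angular":[0,0,0],"claw":8.2},{"xyz":[0,0,0],"angular":[0,0,0],"claw":8.2},{"xyz":[0,0,-4],"angular":[0,0,0],"claw":8.2},{"xyz":[0,0,-4],"angular":[0,0,0],"claw":8.2},{"xyz":[0,4,0],"angular":[0,0,0],"claw":8.2},{"xyz":[0,4,0],"angular":[0,0,0],"claw":8.2},{"xyz":[0,4,0],"angular":[0,0,0],"claw":8.2},{"xyz":[0,4,0],"angular":[0,0,0],"claw":8.2},{"xyz":[0,4,0],"angular":[0,0,0],"claw":8.2},{"xyz":[0,4,0],"angular":[0,0,0],"claw":8.2},{"xyz":[0,0,0],"angular":[0,0,0],"claw":8.2},{"xyz":[0,0,0],"angular":[0,0,0],"claw":8.2}]'

```text
t: 62.35
eef_pos: [0.5191, 0.1281, 0.2555]
ee_rot: [-3.141, -0.0, -3.106]
force: [-0.4, -0.9, -0.1]
width: 0.0819
gripper_force: 0.0
```

```bash
python3 - <<'E'
from h import *
meas(('top','scene'),{'flat':(.525,-.113,.1705)})
f=grab('scene')
try: print(blocks(f))
except Exception as e: print(e)
E
```

```text
top flat [[588.7, -85.1], [590.3, -133.0], [456.7, -89.0], [458.7, -137.2]] [ 523.6 -111.1] 1.78 131.9
scene flat [[589.1, -85.7], [590.6, -133.9], [457.3, -89.4], [458.7, -137.4]] [ 523.9 -111.6] 1.57 131.9
[]
```

```bash
python3 -c "
from h import *
print(order.job_done())"
```

```text
the job is handed in; nothing more can be done
None
```

Job handed in at about 62 s of the 210 s: three 9-volt blocks (all that were in the tray) are in the open tub, its lid is pressed home, and the tall tub then the flat tub are stacked on it, with no other object deliberately touched.

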